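# Hang the telescopic drying rod and take it up one hole

### The job

Hang the telescopic drying rod on the drying rack: lay it across both brackets, thin end in the closed cup and end cap outside the open bracket, and let go of it. Then take it again at its red spring button, squeeze the button flush and slide the thick tube towards the cup until the button pops out in the next hole, with the rod still lying in both brackets and its end cap up against the open bracket. Leave the other things on the table where they are.

Things in the scene. Friction and masses are not known exactly. Their poses are not given: they have to be found in the camera images.
- rod_mid (a point): Middle of the thick tube (aluminium, 24 mm square, 220 mm long) of the telescopic rod, on its axis. Axes: y along the rod towards its thin end, x out of the side with the red button, z up. Along y from here: cap -110, next hole +40, button +80, mouth of the thick tube +110 mm. Centre of mass +30 mm, 0.27 kg. At the start it lies on the table, this point 12 mm up; grasp it at 0 to +10 mm.
- rod_tip (a point): Centre of the end face of the thin tube (dark steel, 19 mm square, same axis) that slides in the thick one; axes as rod_mid. It is 230 mm from rod_mid at the start and 190 mm when slid in to the next hole.
- rod_cap (a point): On the rod's axis, in the inner face of the black end cap, the face that meets the open bracket; 110 mm from rod_mid, axes as rod_mid. The cap is 44 mm wide, 8 mm thick, 34 mm high, its underside level with the thick tube's.
- button_top (a point): Tip of the domed red spring button, 10 mm across, fixed in the thin tube; it stands 5 mm proud of the thick tube's side through a hole. Fingers closed across the tube there (29 mm wide) press it flush (24 mm) against 2.5 to 5 N. About 10 to 15 N along the thick tube then carries the hole's rim over it; it stays down under the wall until the next hole, 40 mm on.
- rod_inner (a joint): How far the thin tube has been slid into the thick one (m): 0 at the start, 0.040 at the next hole; locked to about 1 mm while the button stands out of a hole, otherwise it slides against about 2.5 N of friction.
- button (a joint): How far the red button is pressed in (m): 0 standing out, 0.005 flush with the tube, 0.007 while under the tube wall between the holes.
- rack: Wooden drying rack fixed to the table, base 90 x 400 mm; origin at the centre of its underside, y along the rack towards the closed cup, z up. A hung rod lies along y, its axis at x = 0, z = 160 mm. The brackets' slots are open at the top, flared, and end 24 mm above that axis; nothing is above them, and between them the rod is free from below and from the sides.
- cup_back (a point): Centre of the closed back of the white cup at the rack's +y end (y = +150 mm, z = 160 mm), the stop for the rod's thin end; axes as the rack. The cup's slot for the thin tube is 22 mm wide and 30 mm deep along y (mouth at y = +120 mm).
- bracket_face (a point): Point of the hung rod's axis in the outer face of the open bracket at the rack's -y end (y = -149 mm, z = 160 mm); axes as the rack. A 12 mm thick upright with a 27 mm wide slot for the thick tube. At the first hole the cap stands about 40 mm outside this face; slid in to the next hole with the thin end against the cup's back, 1 mm.
- peg_tray: Wooden tray of blue pegs fixed on the table, 60 x 140 mm, 45 mm high with its pegs; origin at the centre of its underside. At the start the rod lies tucked against it, button side 8 mm from its long side from rod_mid's y = +50 to +190 mm: no finger fits between.
- bowl_mid (a point): Middle of the glass bowl, 210 mm across, 85 mm high; a bystander to leave alone.
- spoon_mid (a point): Middle of the wooden spoon, 290 mm long; a bystander to leave alone.
- jar_mid (a point): Middle of the white screw-lid jar, 84 mm across, 125 mm high; a bystander to leave alone.
- tin_mid (a point): Middle of the blue tin, 72 mm across, 100 mm high; a bystander to leave alone.
- sprayer_mid (a point): Middle of the spray bottle, 76 mm across, 212 mm high; a bystander to leave alone.
- peg_a_mid (a point): Middle of the loose blue peg, 74 mm long; a bystander to leave alone.
- peg_b_mid (a point): Middle of the other loose blue peg, 74 mm long; a bystander to leave alone.
- iron_mid (a point): Middle of the steam iron, standing on its heel, 265 mm high; a bystander to leave alone.

How it is judged:
By the outcome, as a careful person would: the job done as asked, in the order asked, and still so for the second after the job is handed in, with the robot touching nothing.
It also fails if it takes over 54 s, if anything falls off the work surface, if the arm or the gripper's body presses on something with over 40 N, if the wrist force passes 120 N, or if a joint passes its speed limit or range.

### The arm

A 6-joint arm with a two-finger parallel gripper is mounted at the origin on the work surface. World frame = base frame: x ahead of the robot, y to its left, z up, the work surface at z = 0. Lengths are in m, angles in rad, forces in N, time in s.
With the tool pointing down it reaches from about 0.275 to 1 m from the base axis. Payload 8.4 kg.
Tool frame: the origin (TCP) lies between the finger pads; the fingertips stand 17 mm ahead of it and the grasp point (between the pads) lies 2 mm behind it; x points along the fingers, y is the direction in which the jaws open and shut, and the axes are right-handed (so a half turn about x gives the same grasp; the last joint's range is limited). The gripper opens to 85 mm and grips with 20 to 120 N. Pads are 22 mm wide; open, the fingers measure 114 mm over their backs; the gripper's body (76 mm by 85 mm) begins 54 mm behind the grasp point. The pads swing forward as they close: fully open they stand 13 mm farther back than shut.
Start: joints at [-1.268, 0.353, 1.633, -0, 1.155, -0.002], TCP at [0.188, -0.596, 0.217] pointing down, gripper open.
Joint ranges: [-2.63, 2.63], [-0.92, 2.1], [0.06, 2.66], [-1.3, 4.44], [0, 2.69], [-3.02, 3.02]. Speed limits (rad/s): [2.22, 2.22, 2.79, 3.14, 3.14, 3.14].

### API

Orientations are given as a unit quaternion [x, y, z, w].
In Python, from bench import manip gives the robot as it stands.
- The arm moves only by the tool move_arm, never from a script. Its argument "targets" is a list of rows, each an object of numbers: "tx", "ty", "tz": the shift along the tool's x, y, z in mm; "rx", "ry", "rz": the turn, a rotation vector about the tool's x, y, z in degrees; "gripper": the finger opening in mm, from 0 to 85.4. In form: [{"tx": .., "ty": .., "tz": .., "rx": .., "ry": .., "rz": .., "gripper": ..}, ...]. A call has 1 to 12 rows; each row is the pose to reach, as a shift and turn from the pose commanded when the call began, along the tool's axes at that moment; what a row does not reach only later rows make up. A row lasts 1/10 s, in which the tool goes at most 50 mm and 8.59 degrees, less where a joint would pass 70% of its speed; a pose out of reach is approached as far as the arm can. A call with a gripper value outside its range is refused whole. The fingers move at their own pace and stop on an object; the grip force is fixed at half the most. Time passes only in rows, so rows that repeat a pose let the fingers close. It gives the time, the measured TCP pose, the force and the opening at its end, in the units of the state.
- manip.get_state(): the state, without advancing time (a new reading comes with each control period).
- manip.camera(name): name is "scene" or "top" or "wrist"; returns (picture, depth): 400x640x3 uint8, blue, green, red; 400x640 float32, m along the optical axis (not along the pixel's ray), 0 where there is no reading.
- manip.camera_params(name): a dict with "fx", "fy", "cx", "cy" (pixels), "extrinsics" (4x4, takes a point from camera to world coordinates). Camera axes: x right, y down, z forward; pixel columns grow to the right and rows downward; lengths in m; the calibration is good to about 2 mm. A picture is of the moment at which its call begins: read the wrist's pose just before it. camera_params takes no time and is no camera call; for the wrist camera it gives the pose at the moment of the call.
- manip.sign_off(): hands the job in, once; it reports no verdict.
The state is a dict: "time": time; "joint_positions": joint angles; "joint_vel": joint speeds; "effort": joint torques, N m; "tool_pos": TCP position; "tcp_rot": TCP orientation; "force": force on the tool from outside, world axes, zero at the start; "moment": the same for the moment, N m; "grip_width": finger opening in m.
Only numpy, scipy, OpenCV 4.12 (cv2) and the standard library are available. Lean on these libraries where they do the work, as an engineer would, in place of code of your own. Each camera call takes 0.05 s, during which the arm holds its last target.

## Working session

There is one attempt and no reset: what is moved stays moved. The work goes in short steps, Python scripts to look and compute and a tool call to move; the robot and the scene stay as the last step left them, time stands still between calls to the robot, and variables do not carry over. Pictures are saved under pics/ and viewed, and the job is handed in when it is done.

Besides the shell and the picture viewer there is one more tool, called after "Request:" as name(argument=value, ...), one argument or row to a line, values as JSON. move_arm: Moves the arm, as the interface text tells. Its arguments: {"type":"object","properties":{"targets":{"type":"array"}},"required":["targets"]}

```bash
ls; mkdir -p pics; cat > h.py <<'E'
from bench import manip
import numpy as np, cv2
from scipy.spatial.transform import Rotation as R
def snap(name, fn):
    p=manip.camera_params(name); im,d=manip.camera(name)
    cv2.imwrite('pics/'+fn+'.png',im); np.savez('pics/'+fn+'.npz',im=im,d=d,E=np.array(p['extrinsics']),k=[p['fx'],p['fy'],p['cx'],p['cy']])
    return im,d,p
def load(fn):
    z=np.load('pics/'+fn+'.npz'); return z['im'],z['d'],z['E'],z['k']
def ray(E,k,u,v,z):
    dr=E[:3,:3]@np.array([(u-k[2])/k[0],(v-k[3])/k[1],1.]); o=E[:3,3]
    return o+dr*(z-o[2])/dr[2]
def pts(d,E,k):
    v,u=np.mgrid[:400,:640]; P=np.stack([(u-k[2])/k[0]*d,(v-k[3])/k[1]*d,d],-1)
    W=P@E[:3,:3].T+E[:3,3]; W[d==0]=np.nan; return W
E
python3 - <<'E'
from h import *
print(manip.get_state())
for n in ['scene','top','wrist']:
    im,d,p=snap(n,n+'0'); print(n,np.round(np.array(p['extrinsics']),3).tolist(),p['fx'],p['cx'],p['cy'])
E
```

```text
pics
{'time': 0.0, 'joint_positions': array([-1.26839535e+00,  3.53672819e-01,  1.63412993e+00, -1.85681842e-05,
        1.15523788e+00, -2.36233487e-03]), 'joint_vel': array([ 4.70085657e-04,  1.53608692e-03, -5.65028257e-04, -6.70185364e-05,
       -1.45895598e-03,  1.92927051e-04]), 'effort': array([ 8.09372832e-04, -6.05253124e+01, -3.42061615e+01,  2.38331177e-04,
        9.62779013e-03, -1.52990862e-05]), 'tool_pos': array([ 0.18740732, -0.59570793,  0.21644811]), 'tcp_rot': array([-0.69883005, -0.10784148,  0.69899495, -0.1068309 ]), 'force': array([-0.4636846 , -0.84193189,  0.3763455 ]), 'moment': array([-0.00021619,  0.0267437 ,  0.03985225]), 'grip_width': 0.08548883293135077}
scene [[-0.503, 0.557, -0.661, 1.473], [0.864, 0.326, -0.383, 0.622], [0.002, -0.763, -0.646, 1.053], [0.0, 0.0, 0.0, 1.0]] 402.1462822103321 315.61235418036125 202.93779597348967
top [[0.027, -0.993, 0.115, 0.417], [-1.0, -0.027, 0.006, 0.045], [-0.003, -0.115, -0.993, 1.329], [0.0, 0.0, 0.0, 1.0]] 447.999852918376 328.6890306256077 203.36004954870296
wrist [[0.3, -0.922, -0.247, 0.25], [-0.954, -0.29, -0.076, -0.575], [-0.002, 0.258, -0.966, 0.374], [0.0, 0.0, 0.0, 1.0]] 353.2171941704292 318.2918345463097 200.81563511191203
```

View pics/top0.png

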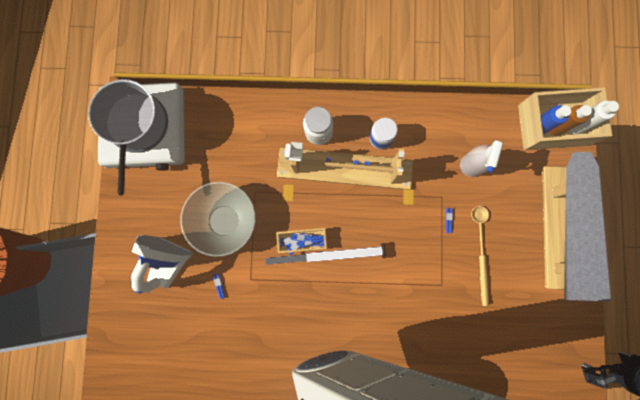

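View pics/scene0.png

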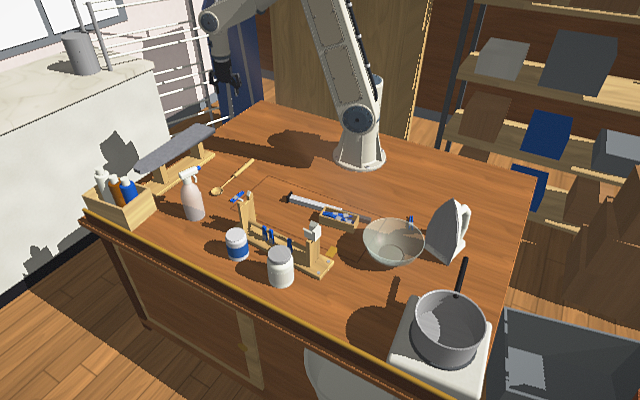

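View pics/wrist0.png

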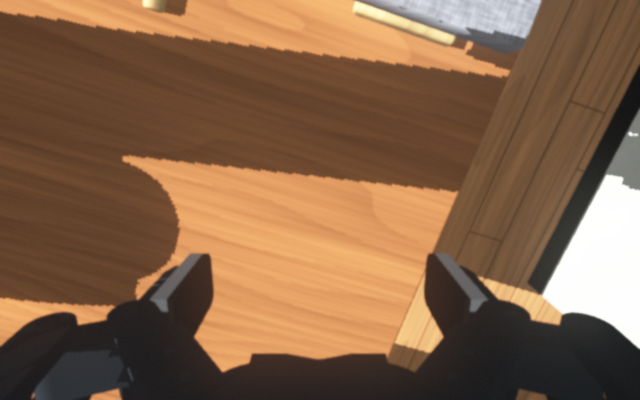

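```bash
python3 - <<'E'
from h import *
im,d,E,k=load('top0')
c=im[130:280,240:440]; cv2.imwrite('pics/top0c.png',cv2.resize(c,(800,600),interpolation=cv2.INTER_CUBIC))
W=pts(d,E,k)
for n,(u,v),z in [('tip',(267,261),.012),('cap',(389,251),.02),('cup',(293,152),.184),('brk',(400,160),.184)]:
    print(n,ray(E,k,u,v,z).round(3),W[v,u].round(3))
E
```

```text
tip [0.395 0.229 0.012] [0.395 0.229 0.016]
cap [ 0.433 -0.125  0.02 ] [ 0.434 -0.128 -0.   ]
cup [0.681 0.149 0.184] [0.69  0.153 0.148]
brk [ 0.667 -0.13   0.184] [ 0.676 -0.135  0.146]
```

View pics/top0c.png

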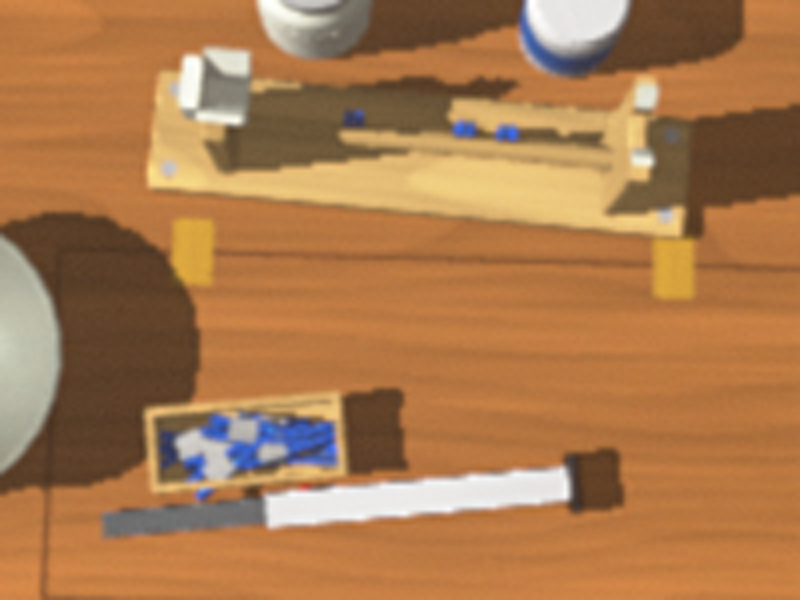

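```bash
python3 - <<'E'
from h import *
im,d,E,k=load('top0')
def q(u,v,z): return ray(E,k,240+u/4-.4,130+v/4-.4,z)
m=(im.min(2)>170)&(im.max(2)-im.min(2)<40); m[:235]=0; m[275:]=0; m[:,:290]=0;m[:,400:]=0
n,l,s,c=cv2.connectedComponentsWithStats(m.astype(np.uint8)); i=1+s[1:,4].argmax(); print(s[i])
ys,xs=np.where(l==i); P=np.array([ray(E,k,a,b,.024)[:2] for a,b in zip(xs,ys)])
r=cv2.minAreaRect(P.astype(np.float32)*1000); print(r)
tip=q(104,525,.0215);mouth=q(266,508,.024);cap=q(570,484,.024);print(tip,mouth,cap,np.linalg.norm(tip-mouth),np.linalg.norm(cap-mouth))
dd=(mouth-cap)[:2];print(np.degrees(np.arctan2(-dd[0],dd[1])), (mouth+cap)/2)
print('tray',q(146,408,.03),q(344,393,.03),q(156,490,.03),q(346,474,.03))
print('base corners z.015?',q(148,187,.015),q(685,236,.015))
print('cuptop',[q(u,v,.184).round(4) for u,v in [(180,95),(205,48),(250,50),(248,122)]])
print('brk',[q(u,v,.184).round(4) for u,v in [(636,80),(657,80),(630,150),(654,150),(657,108),(654,166)]])
E
```

```text
[306 247  76  15 606]
((421.24871826171875, 6.432044982910156), (22.983051300048828, 218.6714630126953), 6.600216388702393)
[0.39534791 0.23191109 0.0215    ] [0.41075306 0.11489754 0.024     ] [ 0.43395844 -0.1045911   0.024     ] 0.11804973456854573 0.22071192527338301
6.035161299209976 [0.42235575 0.00515322 0.024     ]
tray [0.48035633 0.20389445 0.03      ] [0.49508239 0.06074622 0.03      ] [0.42151292 0.1942893  0.03      ] [0.43668792 0.05767564 0.03      ]
base corners z.015? [0.64525418 0.21089606 0.015     ] [ 0.61903415 -0.18828415  0.015     ]
cuptop [array([0.6772, 0.1712, 0.184 ]), array([0.7089, 0.1561, 0.184 ]), array([0.7084, 0.1266, 0.184 ]), array([0.6604, 0.1263, 0.184 ])]
brk [array([ 0.695 , -0.1257,  0.184 ]), array([ 0.6953, -0.1394,  0.184 ]), array([ 0.6485, -0.1222,  0.184 ]), array([ 0.6489, -0.1378,  0.184 ]), array([ 0.6767, -0.1395,  0.184 ]), array([ 0.6383, -0.1379,  0.184 ])]
```

```bash
cat >> h.py <<'E'
def rowto(pos,ydir):
    """shift mm / rotvec deg in current tool axes to reach pos with tool x down, tool y along ydir(xy)"""
    s=manip.get_state(); Rc=R.from_quat(s['tcp_rot']); 
    x=np.array([0,0,-1.]); y=np.array([ydir[0],ydir[1],0.]); y/=np.linalg.norm(y)
    Rt=R.from_matrix(np.c_[x,y,np.cross(x,y)])
    return (Rc.inv().apply(np.array(pos)-s['tool_pos'])*1000).round(1), (Rc.inv()*Rt).as_rotvec(degrees=True).round(2)
E
python3 - <<'E'
from h import *
s=manip.get_state(); print(R.from_quat(s['tcp_rot']).as_matrix().round(3))
a=np.radians(6.3); 
for sg in (1,-1):
  print(rowto([.40,-.02,.24],[sg*np.cos(a),sg*np.sin(a)]))
E
```

```text
[[-0.     0.3   -0.954]
 [ 0.001 -0.954 -0.3  ]
 [-1.    -0.001  0.   ]]
(array([ -22.9, -485.6, -375.6]), array([-7.884e+01, -4.000e-02,  5.000e-02]))
(array([ -22.9, -485.6, -375.6]), array([1.0116e+02, 5.0000e-02, 4.0000e-02]))
```

```bash
python3 - <<'E'
from h import *
a=np.radians(0)
print(rowto([.52,.085,.30],[np.cos(a),np.sin(a)]))
E
```

```text
(array([ -82.8, -549.8, -521.6]), array([-7.254e+01, -4.000e-02,  5.000e-02]))
```

Request:
move_arm(
  targets=[
    {"tx":-40},
    {"tx":-83,"ty":-550,"tz":-522,"rx":-72.5},
    {"tx":-83,"ty":-550,"tz":-522,"rx":-72.5},
    {"tx":-83,"ty":-550,"tz":-522,"rx":-72.5},
    {"tx":-83,"ty":-550,"tz":-522,"rx":-72.5},
    {"tx":-83,"ty":-550,"tz":-522,"rx":-72.5},
    {"tx":-83,"ty":-550,"tz":-522,"rx":-72.5},
    {"tx":-83,"ty":-550,"tz":-522,"rx":-72.5},
    {"tx":-83,"ty":-550,"tz":-522,"rx":-72.5},
    {"tx":-83,"ty":-550,"tz":-522,"rx":-72.5},
    {"tx":-83,"ty":-550,"tz":-522,"rx":-72.5},
    {"tx":-83,"ty":-550,"tz":-522,"rx":-72.5},
  ],
)

```text
invalid input at $.targets[0]: expected keys tx, ty, tz, rx, ry, rz, gripper
```

```bash
python3 - <<'E'
from h import *
print(rowto([.52,.085,.30],[1,0]),manip.get_state()['tool_pos'],manip.get_state()['joint_vel'].round(2))
E
```

```text
(array([ -82.8, -549.8, -521.6]), array([-7.254e+01, -4.000e-02,  5.000e-02])) [ 0.18743185 -0.59586121  0.21662915] [-0. -0. -0. -0.  0.  0.]
```

Request:
move_arm(
  targets=[
    {"tx":-83,"ty":-550,"tz":-522,"rx":-72.5,"ry":0,"rz":0,"gripper":85},
    {"tx":-83,"ty":-550,"tz":-522,"rx":-72.5,"ry":0,"rz":0,"gripper":85},
    {"tx":-83,"ty":-550,"tz":-522,"rx":-72.5,"ry":0,"rz":0,"gripper":85},
    {"tx":-83,"ty":-550,"tz":-522,"rx":-72.5,"ry":0,"rz":0,"gripper":85},
    {"tx":-83,"ty":-550,"tz":-522,"rx":-72.5,"ry":0,"rz":0,"gripper":85},
    {"tx":-83,"ty":-550,"tz":-522,"rx":-72.5,"ry":0,"rz":0,"gripper":85},
    {"tx":-83,"ty":-550,"tz":-522,"rx":-72.5,"ry":0,"rz":0,"gripper":85},
    {"tx":-83,"ty":-550,"tz":-522,"rx":-72.5,"ry":0,"rz":0,"gripper":85},
    {"tx":-83,"ty":-550,"tz":-522,"rx":-72.5,"ry":0,"rz":0,"gripper":85},
    {"tx":-83,"ty":-550,"tz":-522,"rx":-72.5,"ry":0,"rz":0,"gripper":85},
    {"tx":-83,"ty":-550,"tz":-522,"rx":-72.5,"ry":0,"rz":0,"gripper":85},
    {"tx":-83,"ty":-550,"tz":-522,"rx":-72.5,"ry":0,"rz":0,"gripper":85},
  ],
)

```text
time: 1.35
tool_pos: [0.4498, -0.0583, 0.2828]
tcp_rot: [0.5, 0.5, -0.5, 0.5]
force: [1.2, -1.7, 0.2]
grip_width: 0.0848
```

```bash
python3 - <<'E'
from h import *
print(rowto([.52,.085,.30],[1,0]),manip.get_state()['tool_pos'],manip.get_state()['joint_vel'].round(2))
E
```

```text
(array([ -17.2,   70.1, -143.3]), array([-0.03,  0.01, -0.03])) [ 0.44978387 -0.05826847  0.28282956] [ 1.07  0.2  -0.32 -0.    0.12  1.06]
```

Request:
move_arm(
  targets=[
    {"tx":-12,"ty":50,"tz":-100,"rx":0,"ry":0,"rz":0,"gripper":85},
    {"tx":-12,"ty":50,"tz":-100,"rx":0,"ry":0,"rz":0,"gripper":85},
    {"tx":-12,"ty":50,"tz":-100,"rx":0,"ry":0,"rz":0,"gripper":85},
    {"tx":-12,"ty":50,"tz":-100,"rx":0,"ry":0,"rz":0,"gripper":85},
    {"tx":-12,"ty":50,"tz":-100,"rx":0,"ry":0,"rz":0,"gripper":85},
  ],
)

```text
time: 1.85
tool_pos: [0.4988, 0.039, 0.294]
tcp_rot: [-0.5, -0.5, 0.501, -0.5]
force: [-0.2, -1.0, 0.4]
grip_width: 0.085
```

```bash
python3 - <<'E'
from h import *
print(manip.get_state()['tool_pos'],manip.get_state()['joint_vel'].round(2))
im,d,p=snap('wrist','w1')
E
```

```text
[0.49876112 0.03904876 0.29398032] [-0.02 -0.01  0.01  0.    0.    0.  ]
```

View pics/w1.png

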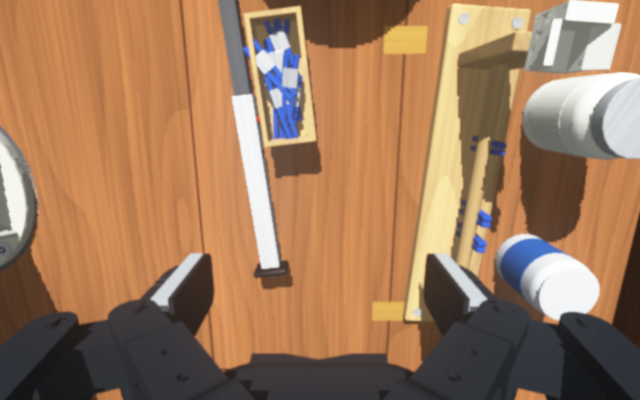

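```bash
python3 - <<'E'
from h import *
im,d,E,k=load('w1')
m=(im.min(2)>185)&(im.max(2)-im.min(2)<40); m[:, :225]=0; m[:,290:]=0; m[:90]=0;m[280:]=0
n,l,s,c=cv2.connectedComponentsWithStats(m.astype(np.uint8)); i=1+s[1:,4].argmax(); print(s[i])
ys,xs=np.where(l==i); P=np.array([ray(E,k,a,b,.024)[:2] for a,b in zip(xs,ys)])
# per-row centre & width
C=[];Wd=[]
for v in range(100,262):
    x=xs[ys==v]; a=ray(E,k,x.min()-.5,v,.024);b=ray(E,k,x.max()+.5,v,.024);C.append((a+b)/2);Wd.append(b[0]-a[0])
C=np.array(C);f=np.polyfit(C[:,1],C[:,0],1);print('slope deg',np.degrees(np.arctan(-f[0])),'width',np.median(Wd)*1000)
a=np.radians(-np.degrees(np.arctan(f[0])));yd=np.array([-np.sin(a),np.cos(a)]);t=P@yd
print('t extents',np.percentile(t,[.5,99.5]),t.min(),t.max())
tm=(t.min()+t.max())/2; 
y0=(tm - f[1]*yd[0])/(yd[1]+f[0]*yd[0]); print('mid',np.polyval(f,y0),y0)
r=cv2.minAreaRect(P.astype(np.float32)*1000); print(r)
c=im[0:80,430:640]; cv2.imwrite('pics/w1cup.png',cv2.resize(c,(788,300),interpolation=cv2.INTER_CUBIC))
W=pts(d,E,k); print('tubetop',np.nanmedian(W[l==i],0), 'base',W[200,440],'table',W[200,350])
print('base corners', [ray(E,k,u,v,W[200,440][2]).round(4) for u,v in [(452,4),(530,10),(405,319)]])
E
```

```text
[ 232   94   47  175 3398]
slope deg 6.672090981533819 width 24.40135117035183
t extents [-0.14809296  0.06937594] -0.14966721687447956 0.07034969896159306
mid 0.42172244170252887 0.009403570417664155
((421.6988220214844, 9.400825500488281), (24.328210830688477, 220.01881408691406), 6.664061546325684)
tubetop [0.42098855 0.02024527 0.02484737] base [ 0.65281265 -0.00937109  0.01786545] table [ 0.54010672 -0.01381411  0.00105866]
base corners [array([0.6463, 0.2148, 0.0179]), array([0.7333, 0.2087, 0.0179]), array([ 0.6192, -0.1811,  0.0179])]
```

View pics/w1cup.png

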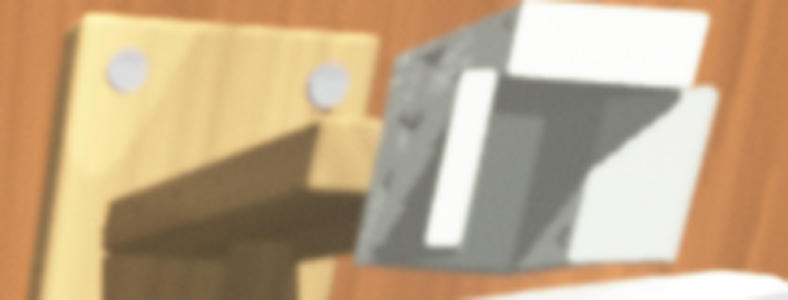

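```bash
python3 - <<'E'
from h import *
a=np.radians(6.6); print(rowto([.4214,.0135,.021],[np.cos(a),np.sin(a)]), manip.get_state()['tool_pos'])
E
```

```text
(array([273.1, -76.9,  25. ]), array([-6.67,  0.03,  0.07])) [0.4986324  0.03858069 0.29403461]
```

Request:
move_arm(
  targets=[
    {"tx":40,"ty":-30,"tz":10,"rx":-6.7,"ry":0,"rz":0,"gripper":75},
    {"tx":80,"ty":-55,"tz":20,"rx":-6.7,"ry":0,"rz":0,"gripper":75},
    {"tx":120,"ty":-77,"tz":25,"rx":-6.7,"ry":0,"rz":0,"gripper":75},
    {"tx":160,"ty":-77,"tz":25,"rx":-6.7,"ry":0,"rz":0,"gripper":75},
    {"tx":195,"ty":-77,"tz":25,"rx":-6.7,"ry":0,"rz":0,"gripper":75},
    {"tx":215,"ty":-77,"tz":25,"rx":-6.7,"ry":0,"rz":0,"gripper":75},
    {"tx":215,"ty":-77,"tz":25,"rx":-6.7,"ry":0,"rz":0,"gripper":75},
    {"tx":215,"ty":-77,"tz":25,"rx":-6.7,"ry":0,"rz":0,"gripper":75},
  ],
)

```text
time: 2.7
tool_pos: [0.4222, 0.0138, 0.0799]
tcp_rot: [0.47, 0.528, -0.471, 0.528]
force: [0.4, -0.8, 0.6]
grip_width: 0.0749
```

```bash
python3 - <<'E'
from h import *
a=np.radians(6.6); print(rowto([.4214,.0135,.021],[np.cos(a),np.sin(a)]), manip.get_state()['tool_pos'])
im,d,p=snap('wrist','w2')
E
```

```text
(array([58.9, -0.8,  0.2]), array([-0.03,  0.  ,  0.04])) [0.42216148 0.01379238 0.07986341]
```

View pics/w2.png

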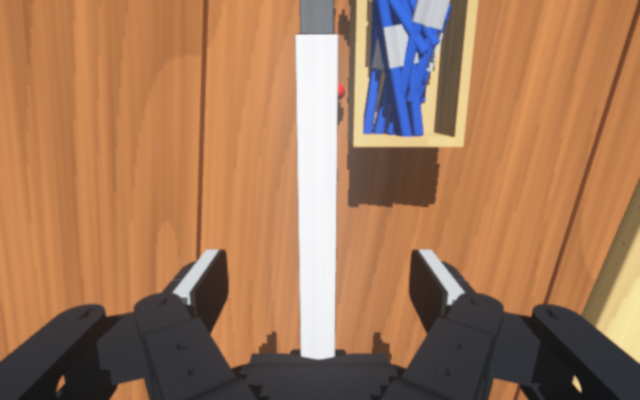

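```bash
python3 - <<'E'
from h import *
im,d,E,k=load('w2')
a=np.radians(6.65);yd=np.array([-np.sin(a),np.cos(a)])
mo=ray(E,k,317,34.5,.024); bt=ray(E,k,340,91,.012)
print(mo, 'mid',mo[:2]-.11*yd, 'btn->mid',bt[:2]-.08*yd-.0145*np.array([np.cos(a),np.sin(a)]))
E
```

```text
[0.40966981 0.11816997 0.024     ] mid [0.42240825 0.00891004] btn->mid [0.4217547  0.00928537]
```

Consistent (mid ≈ (0.422, 0.009)). Descend and grip.

Request:
move_arm(
  targets=[
    {"tx":30,"ty":0,"tz":0,"rx":0,"ry":0,"rz":0,"gripper":60},
    {"tx":50,"ty":0,"tz":0,"rx":0,"ry":0,"rz":0,"gripper":60},
    {"tx":59,"ty":0,"tz":0,"rx":0,"ry":0,"rz":0,"gripper":60},
    {"tx":59,"ty":0,"tz":0,"rx":0,"ry":0,"rz":0,"gripper":40},
    {"tx":59,"ty":0,"tz":0,"rx":0,"ry":0,"rz":0,"gripper":10},
    {"tx":59,"ty":0,"tz":0,"rx":0,"ry":0,"rz":0,"gripper":0},
    {"tx":59,"ty":0,"tz":0,"rx":0,"ry":0,"rz":0,"gripper":0},
    {"tx":59,"ty":0,"tz":0,"rx":0,"ry":0,"rz":0,"gripper":0},
    {"tx":59,"ty":0,"tz":0,"rx":0,"ry":0,"rz":0,"gripper":0},
  ],
)

```text
time: 3.65
tool_pos: [0.4227, 0.0147, 0.0208]
tcp_rot: [0.47, 0.528, -0.47, 0.528]
force: [-0.1, 0.5, -0.5]
grip_width: 0.0001
```

```bash
python3 - <<'E'
from h import *
s=manip.get_state();print(s['tool_pos'],s['force'],s['grip_width'])
E
```

```text
[0.4226641  0.0147233  0.02077141] [-0.09789496  0.48189337 -0.54283048] 9.836711468972088e-05
```

```bash
python3 - <<'E'
from h import *
snap('wrist','w3')
im,d,p=snap('scene','s3'); cv2.imwrite('pics/s3c.png',cv2.resize(im[130:280,230:430],(800,600),interpolation=cv2.INTER_CUBIC))
E
```

```text
(no output)
```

View pics/w3.png

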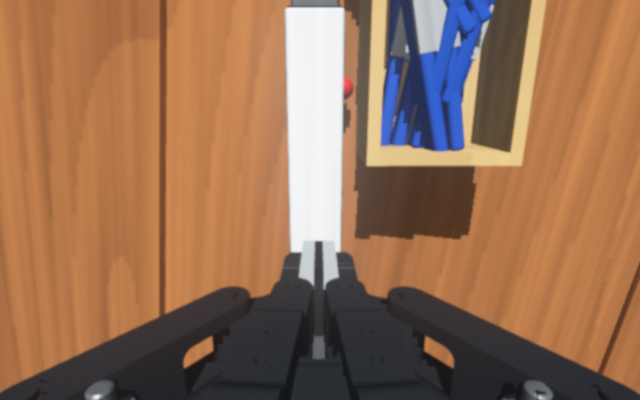

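View pics/s3c.png

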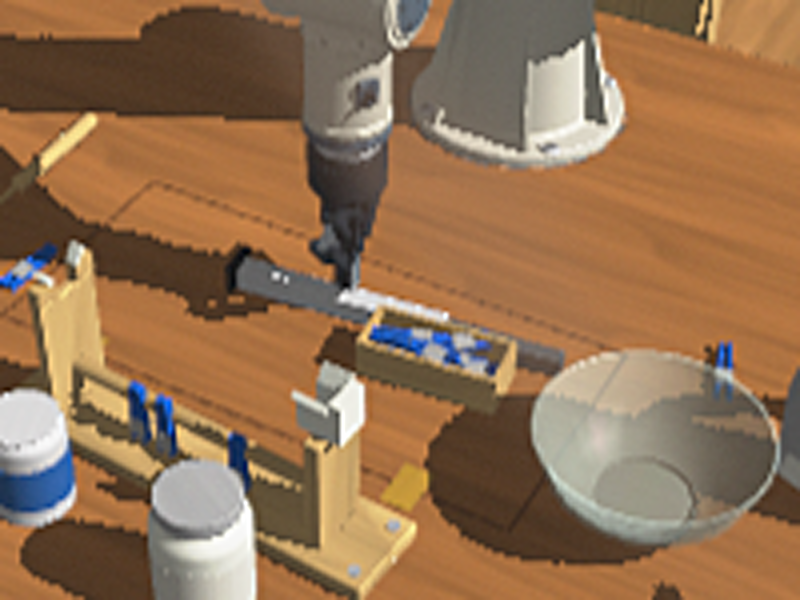

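```bash
python3 - <<'E'
from h import *
im,d,E,k=load('w3'); W=pts(d,E,k)
for u,v in [(310,250),(328,250),(328,262),(315,200),(315,100),(295,243),(310,242),(311,238),(200,200),(450,162),(445,155)]: print(u,v,W[v,u].round(4))
im,d,E,k=load('s3'); W=pts(d,E,k)
for u,v in [(316,201),(317,198),(317,195),(330,205),(310,205)]: print(u,v,W[v,u].round(4),im[v,u])
cv2.imwrite('pics/s3d.png',cv2.resize(im[180:220,285:350],(800,492),interpolation=cv2.INTER_NEAREST))
print(manip.get_state()['joint_positions'])
E
```

```text
310 250 [0.4183 0.0266 0.05  ]
328 250 [0.4253 0.0274 0.05  ]
328 262 [0.4249 0.0281 0.0626]
315 200 [0.4185 0.0403 0.025 ]
315 100 [0.4136 0.0832 0.0251]
295 243 [0.4116 0.0189 0.0255]
310 242 [0.4181 0.0267 0.042 ]
311 238 [0.4187 0.0217 0.0243]
200 200 [3.594e-01 2.680e-02 2.000e-04]
450 162 [0.4685 0.066  0.0419]
445 155 [0.4657 0.0685 0.0428]
316 201 [0.4323 0.0206 0.0456] [9 7 8]
317 198 [0.4298 0.0236 0.0603] [53 49 51]
317 195 [0.4301 0.0237 0.0755] [41 40 39]
330 205 [0.4054 0.0686 0.026 ] [186 185 192]
310 205 [ 0.4312 -0.0075  0.0122] [101 101 102]
[ 3.12974668e-02  3.66621887e-01  2.20151290e+00  2.21554820e-05
  5.73286432e-01 -8.50788574e-02]
```

View pics/s3d.png

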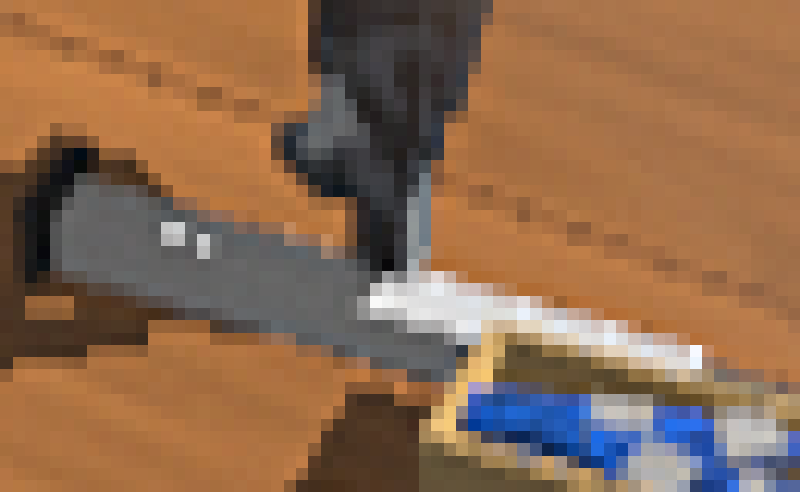

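```bash
python3 - <<'E'
from h import *
im,d,E,k=load('s3')
def rp(E,k,u,v,ax,val):
    dr=E[:3,:3]@np.array([(u-k[2])/k[0],(v-k[3])/k[1],1.]);o=E[:3,3];return o+dr*(val-o[ax])/dr[ax]
for v in (201,202,203): print(rp(E,k,317.9-.5,v-.5,1,.0265), rp(E,k,317.4,v-.5,0,.432))
im,d,E,k=load('w3')
for v in (239,240,241): print('w',rp(E,k,310,v,1,.0265),rp(E,k,310,v,1,.0265))
for v in range(234,262,2): print(v,[round(float(d[v,u]),4) for u in (310,314,325,328)])
E
```

```text
[0.43165215 0.0265     0.05018802] [0.432      0.02669886 0.05052286]
[0.43160008 0.0265     0.04507336] [0.432      0.02672862 0.04546027]
[0.43154779 0.0265     0.03993682] [0.432      0.0267585  0.04037653]
w [0.41803067 0.0265     0.0380828 ] [0.41803067 0.0265     0.0380828 ]
w [0.41805711 0.0265     0.03923546] [0.41805711 0.0265     0.03923546]
w [0.41808315 0.0265     0.0403711 ] [0.41808315 0.0265     0.0403711 ]
234 [0.1635, 0.1637, 0.1633, 0.1626]
236 [0.1624, 0.1637, 0.1626, 0.1624]
238 [0.1627, 0.1632, 0.1645, 0.1634]
240 [0.1637, 0.1636, 0.1639, 0.1638]
242 [0.1457, 0.1449, 0.1468, 0.1468]
244 [0.1436, 0.1442, 0.1441, 0.144]
246 [0.1417, 0.1421, 0.1414, 0.1424]
248 [0.1404, 0.1399, 0.139, 0.1384]
250 [0.138, 0.1376, 0.1373, 0.138]
252 [0.1357, 0.1361, 0.1354, 0.1366]
254 [0.1343, 0.1343, 0.1339, 0.1345]
256 [0.133, 0.1323, 0.1312, 0.132]
258 [0.1301, 0.1299, 0.1312, 0.1298]
260 [0.1286, 0.1278, 0.1291, 0.129]
```

Request:
move_arm(
  targets=[
    {"tx":0,"ty":-1,"tz":1,"rx":0,"ry":0,"rz":0,"gripper":70},
    {"tx":0,"ty":-1,"tz":1,"rx":0,"ry":0,"rz":0,"gripper":70},
    {"tx":0,"ty":-1,"tz":1,"rx":0,"ry":0,"rz":0,"gripper":70},
    {"tx":0,"ty":-1,"tz":1,"rx":0,"ry":0,"rz":0,"gripper":70},
    {"tx":0,"ty":-1,"tz":1,"rx":0,"ry":0,"rz":0,"gripper":70},
    {"tx":12,"ty":-1,"tz":1,"rx":0,"ry":0,"rz":0,"gripper":70},
    {"tx":20,"ty":-1,"tz":1,"rx":0,"ry":0,"rz":0,"gripper":70},
    {"tx":20,"ty":-1,"tz":1,"rx":0,"ry":0,"rz":0,"gripper":70},
  ],
)

```text
time: 4.55
tool_pos: [0.4207, 0.0136, -0.0004]
tcp_rot: [0.47, 0.529, -0.471, 0.528]
force: [-0.6, -0.9, -0.1]
grip_width: 0.0698
```

```bash
python3 - <<'E'
from h import *
s=manip.get_state();print(s['tool_pos'],s['force'],s['grip_width'])
snap('wrist','w4')
im,d,p=snap('scene','s4'); cv2.imwrite('pics/s4c.png',cv2.resize(im[160:230,270:370],(800,560),interpolation=cv2.INTER_CUBIC))
E
```

```text
[ 4.20744402e-01  1.35752115e-02 -3.95551640e-04] [-0.61588988 -0.88668576 -0.1171998 ] 0.06980772577811227
```

View pics/w4.png

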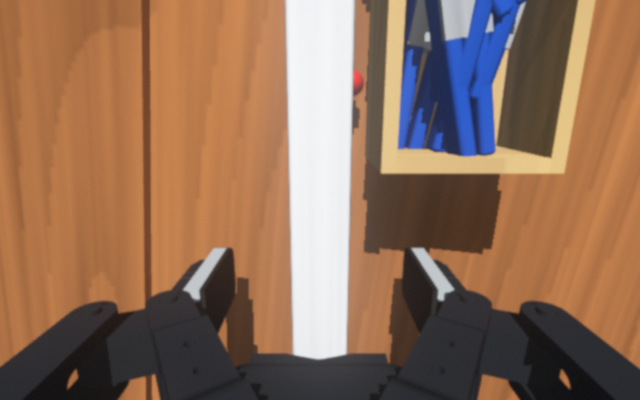

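View pics/s4c.png

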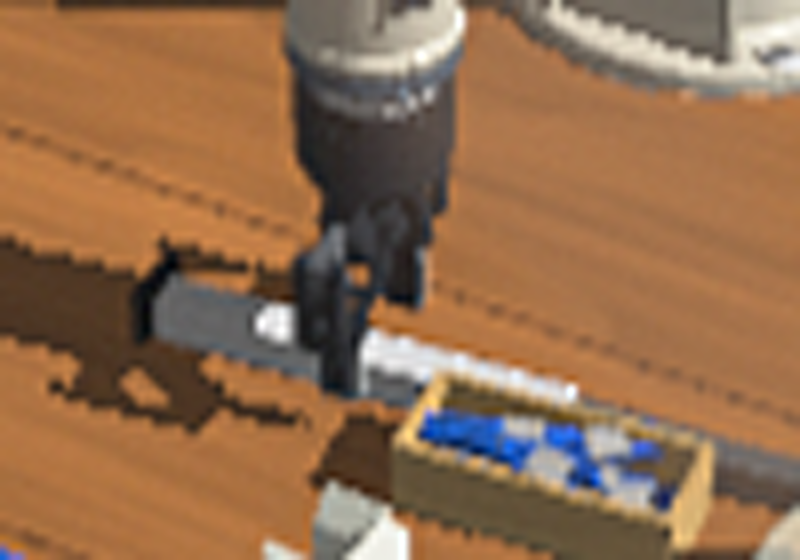

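Request:
move_arm(
  targets=[
    {"tx":6,"ty":0,"tz":0,"rx":0,"ry":0,"rz":0,"gripper":60},
    {"tx":10,"ty":0,"tz":0,"rx":0,"ry":0,"rz":0,"gripper":50},
    {"tx":12,"ty":0,"tz":0,"rx":0,"ry":0,"rz":0,"gripper":40},
    {"tx":12,"ty":0,"tz":0,"rx":0,"ry":0,"rz":0,"gripper":40},
  ],
)

```text
time: 5.05
tool_pos: [0.4213, 0.0136, -0.0118]
tcp_rot: [0.47, 0.528, -0.47, 0.528]
force: [0.3, -0.3, -0.3]
grip_width: 0.0399
```

```bash
python3 - <<'E'
from h import *
s=manip.get_state();print(s['tool_pos'],s['force'],s['grip_width'])
im,d,p=snap('wrist','w5'); im,d,E,k=load('w5'); W=pts(d,E,k)
for v in range(236,262,2): print(v,[W[v,u][[0,2]].round(3).tolist() for u in (275,279,365,370)])
E
```

```text
[ 0.42131717  0.01360674 -0.0118262 ] [ 0.28127321 -0.27698273 -0.31387652] 0.03994625967157398
236 [[0.401, 0.001], [0.403, 0.001], [0.44, 0.002], [0.443, 0.001]]
238 [[0.402, 0.0], [0.403, 0.002], [0.441, 0.001], [0.443, 0.0]]
240 [[0.402, 0.001], [0.403, 0.001], [0.441, 0.002], [0.443, -0.0]]
242 [[0.402, 0.001], [0.403, 0.001], [0.441, 0.002], [0.441, 0.009]]
244 [[0.402, 0.002], [0.403, 0.0], [0.441, 0.001], [0.441, 0.011]]
246 [[0.402, 0.001], [0.404, 0.0], [0.441, -0.0], [0.441, 0.013]]
248 [[0.402, 0.001], [0.404, 0.001], [0.441, 0.001], [0.441, 0.016]]
250 [[0.402, 0.001], [0.404, 0.0], [0.441, 0.002], [0.44, 0.018]]
252 [[0.402, 0.001], [0.404, -0.0], [0.441, 0.004], [0.44, 0.018]]
254 [[0.402, 0.002], [0.404, 0.002], [0.441, 0.005], [0.44, 0.019]]
256 [[0.402, 0.001], [0.404, 0.001], [0.441, 0.005], [0.44, 0.019]]
258 [[0.402, 0.002], [0.404, 0.001], [0.441, 0.006], [0.441, 0.018]]
260 [[0.402, 0.001], [0.404, 0.001], [0.441, 0.005], [0.44, 0.021]]
```

View pics/w5.png

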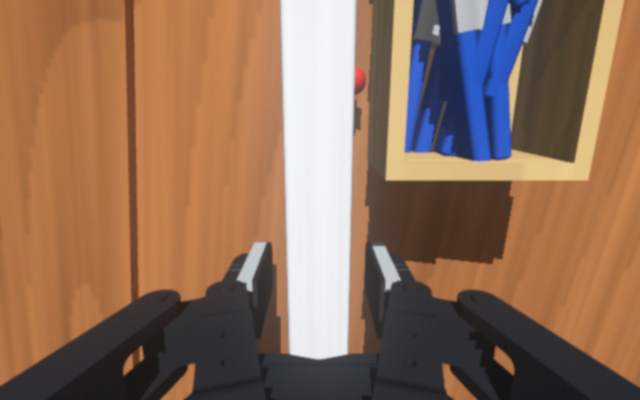

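Request:
move_arm(
  targets=[
    {"tx":3,"ty":0,"tz":0,"rx":0,"ry":0,"rz":0,"gripper":20},
    {"tx":3,"ty":0,"tz":0,"rx":0,"ry":0,"rz":0,"gripper":0},
    {"tx":3,"ty":0,"tz":0,"rx":0,"ry":0,"rz":0,"gripper":0},
    {"tx":3,"ty":0,"tz":0,"rx":0,"ry":0,"rz":0,"gripper":0},
    {"tx":3,"ty":0,"tz":0,"rx":0,"ry":0,"rz":0,"gripper":0},
  ],
)

```text
time: 5.6
tool_pos: [0.4226, 0.0137, -0.014]
tcp_rot: [0.471, 0.528, -0.47, 0.529]
force: [0.6, 0.6, 9.5]
grip_width: 0.0229
```

Request:
move_arm(
  targets=[
    {"tx":-15,"ty":0,"tz":0,"rx":0,"ry":0,"rz":0,"gripper":0},
    {"tx":-45,"ty":0,"tz":0,"rx":0,"ry":0,"rz":0,"gripper":0},
    {"tx":-85,"ty":0,"tz":0,"rx":0,"ry":0,"rz":0,"gripper":0},
    {"tx":-130,"ty":0,"tz":0,"rx":0,"ry":0,"rz":0,"gripper":0},
    {"tx":-180,"ty":0,"tz":0,"rx":0,"ry":0,"rz":0,"gripper":0},
    {"tx":-230,"ty":0,"tz":0,"rx":0,"ry":0,"rz":0,"gripper":0},
    {"tx":-260,"ty":0,"tz":0,"rx":0,"ry":0,"rz":0,"gripper":0},
    {"tx":-260,"ty":0,"tz":0,"rx":0,"ry":0,"rz":0,"gripper":0},
    {"tx":-260,"ty":0,"tz":0,"rx":0,"ry":0,"rz":0,"gripper":0},
  ],
)

```text
time: 6.5
tool_pos: [0.4212, 0.0136, 0.245]
tcp_rot: [0.47, 0.528, -0.47, 0.528]
force: [-0.3, 0.1, -3.9]
grip_width: 0.023
```

```bash
python3 - <<'E'
from h import *
s=manip.get_state();print(s['tool_pos'],s['force'],s['moment'],s['grip_width'])
snap('wrist','w6'); im,d,p=snap('scene','s6'); cv2.imwrite('pics/s6c.png',cv2.resize(im[60:260,220:460],(720,600),interpolation=cv2.INTER_CUBIC))
E
```

```text
[0.42122952 0.01359616 0.24504502] [-0.25868633  0.13617724 -3.88413544] [-0.0323344   0.01863345 -0.03118403] 0.023005206725646897
```

View pics/w6.png

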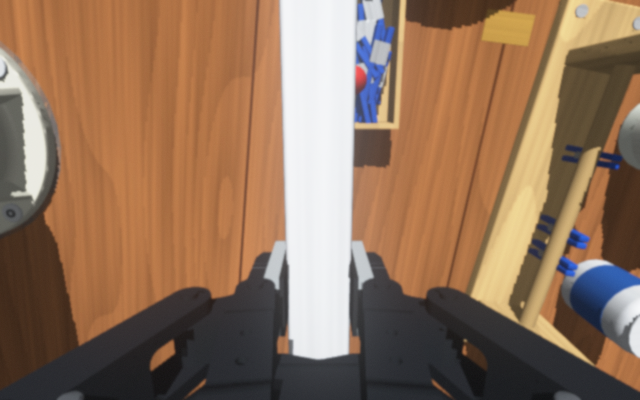

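View pics/s6c.png

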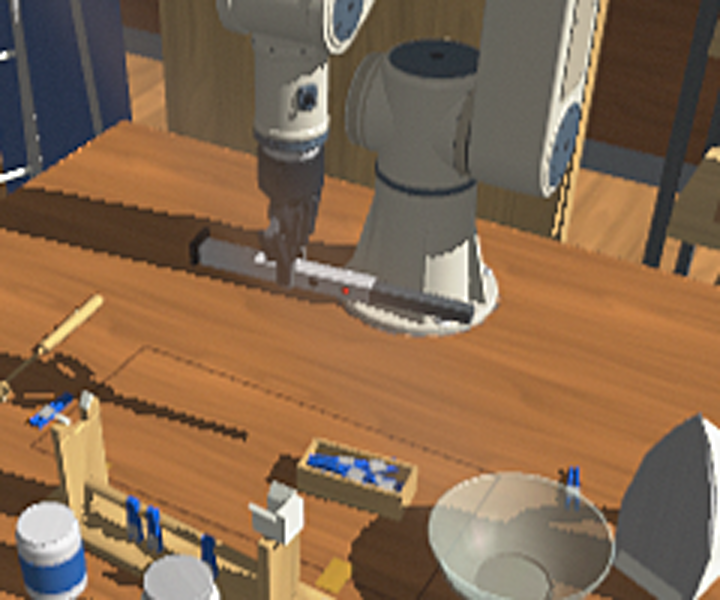

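```bash
cat >> h.py <<'E'
def tube(fn,u0=285,u1=352,v0=5,v1=235):
    im,d,E,k=load(fn); W=pts(d,E,k); m=np.zeros((400,640),bool); m[v0:v1,u0:u1]=1
    m&=(im.min(2)>170)&(im.max(2)-im.min(2)<40)&(d>0)
    P=W[m]; 
    A=np.c_[P[:,:2]-P[:,:2].mean(0),np.ones(len(P))]; c=np.linalg.lstsq(A,P[:,2],rcond=None)[0]
    C=[];
    for v in range(v0,v1):
        x=np.where(m[v])[0]
        if len(x)>15:
            z=np.nanmean(W[v,x][:,2]); C.append(W[v,x][:,:3].mean(0))
    C=np.array(C); f=np.polyfit(C[:,1],C[:,0],1); g=np.polyfit(C[:,1],C[:,2],1)
    return dict(n=len(P),yaw=-np.degrees(np.arctan(f[0])),pitch=np.degrees(np.arctan(g[0])),f=f,g=g,ymax=C[:,1].max(),roll=np.degrees(c[0]))
E
python3 - <<'E'
from h import *
r=tube('w6'); print(r); print('x at y .0136',np.polyval(r['f'],.0136),'ztop',np.polyval(r['g'],.0136))
r=tube('w5'); print(r['yaw'],r['pitch'],np.polyval(r['f'],.0136),np.polyval(r['g'],.0136))
im,d,E,k=load('w6'); bt=ray(E,k,366,77,.2715); print(bt)
E
```

```text
{'n': 15327, 'yaw': np.float64(6.6835934138654025), 'pitch': np.float64(-0.027010027971740198), 'f': array([-0.11718271,  0.42306089]), 'g': array([-0.00047141,  0.28409262]), 'ymax': np.float64(0.10908831363116116), 'roll': np.float64(0.027388318712893805)}
x at y .0136 0.42146720858529163 ztop 0.2840862047131043
6.622446990794097 0.05095267880674367 0.4215506994482622 0.02487445712001133
[0.42932181 0.0914807  0.2715    ]
```

```bash
python3 - <<'E'
from h import *
a=np.radians(-3.9)
print(rowto([.56,.10,.30],[np.cos(a),np.sin(a)]))
E
```

```text
(array([-56.9, 148.7, -69.6]), array([10.56,  0.  ,  0.19]))
```

Request:
move_arm(
  targets=[
    {"tx":-15,"ty":40,"tz":-18,"rx":3,"ry":0,"rz":0,"gripper":0},
    {"tx":-30,"ty":75,"tz":-35,"rx":6,"ry":0,"rz":0,"gripper":0},
    {"tx":-45,"ty":110,"tz":-52,"rx":9,"ry":0,"rz":0,"gripper":0},
    {"tx":-57,"ty":140,"tz":-65,"rx":10.5,"ry":0,"rz":0,"gripper":0},
    {"tx":-57,"ty":149,"tz":-70,"rx":10.5,"ry":0,"rz":0,"gripper":0},
    {"tx":-57,"ty":149,"tz":-70,"rx":10.5,"ry":0,"rz":0,"gripper":0},
    {"tx":-57,"ty":149,"tz":-70,"rx":10.5,"ry":0,"rz":0,"gripper":0},
    {"tx":-57,"ty":149,"tz":-70,"rx":10.5,"ry":0,"rz":0,"gripper":0},
  ],
)

```text
time: 7.4
tool_pos: [0.5599, 0.0997, 0.3012]
tcp_rot: [-0.516, -0.483, 0.517, -0.482]
force: [0.8, -0.2, -2.8]
grip_width: 0.023
```

```bash
python3 - <<'E'
from h import *
s=manip.get_state();print(s['tool_pos'],s['joint_vel'].round(2))
snap('wrist','w7')
E
```

```text
[0.55992048 0.09967519 0.30120193] [-0.   -0.01 -0.01 -0.   -0.    0.  ]
```

View pics/w7.png

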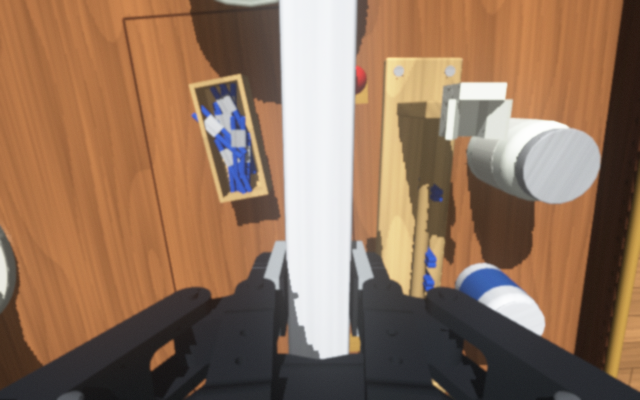

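```bash
python3 - <<'E'
from h import *
im,d,E,k=load('w7'); cv2.imwrite('pics/w7c.png',cv2.resize(im[50:150,375:525],(900,600),interpolation=cv2.INTER_CUBIC)[:, :800])
W=pts(d,E,k)
a=np.radians(-3.9);X=np.array([np.cos(a),np.sin(a)]);Y=np.array([-np.sin(a),np.cos(a)])
c=np.array([.677,.010])
def rk(p): q=p[:2]-c; return np.round([q@X*1000,q@Y*1000,p[2]*1000],1)
for u,v in [(485,90),(470,88),(500,92),(480,120),(505,110),(449,120),(395,150),(390,250)]: print(u,v,rk(W[v,u]))
E
```

```text
485 90 [  2.1 159.9 180.2]
470 88 [ -9.8 161.3 181.3]
500 92 [ 12.9 158.5 181.6]
480 120 [ 11.1 137.1 157.4]
505 110 [ 19.3 145.4 179.8]
449 120 [-22.7 137.9 179.9]
395 150 [-28.4  95.6  17.7]
390 250 [-27.7 -37.8  18.7]
```

View pics/w7c.png

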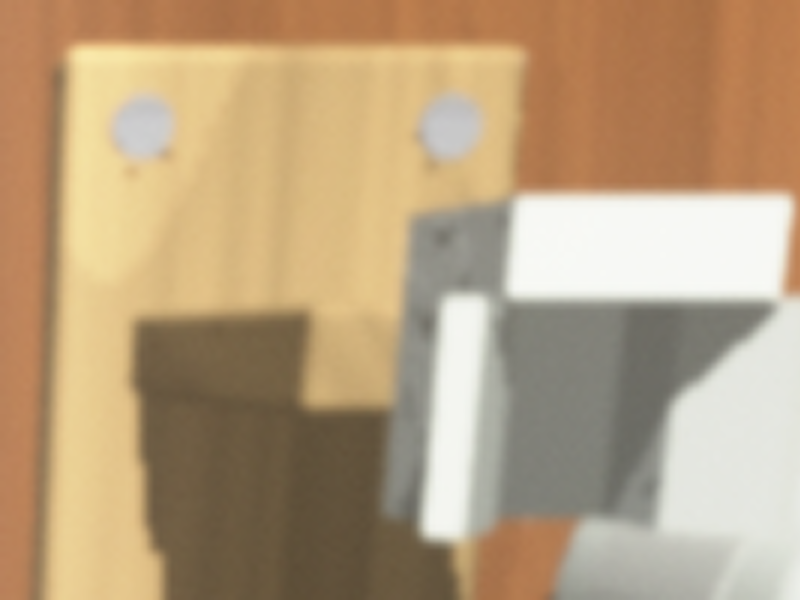

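```bash
python3 - <<'E'
from h import *
im,d,E,k=load('w7')
a=np.radians(-3.9);X=np.array([np.cos(a),np.sin(a)]);Y=np.array([-np.sin(a),np.cos(a)])
c=np.array([.677,.010])
def rk(p): q=p[:2]-c; return np.round([q@X*1000,q@Y*1000,p[2]*1000],1)
def q(u,v,z): return rk(ray(E,k,375+u/6-.4,50+v/6-.4,z))
print('base',q(68,47,.018),q(525,47,.018),q(42,590,.018))
for z in (.181,.184):
  print('backtop',q(508,195,z),q(793,193,z),'inner edge',q(506,299,z),q(775,300,z))
  print('left wall top',q(445,295,z),q(490,295,z),q(420,540,z),q(468,540,z),'right wall inner L',q(775,300,z),q(670,395,z))
# base edges far: fit left edge
for v in (150,200,250,290):
    row=im[v].astype(int); 
    print(v,[ (u,row[u].tolist()) for u in range(374,392,3)])
E
```

```text
base [-45.  203.1  18. ] [ 43.6 203.   18. ] [-45.2  98.1  18. ]
backtop [-18.1 165.5 181. ] [ 17.3 165.8 181. ] inner edge [-17.1 153.1 181. ] [ 16.8 153.  181. ]
left wall top [-24.8 153.6 181. ] [-19.1 153.6 181. ] [-25.1 123.1 181. ] [-18.9 123.1 181. ] right wall inner L [ 16.8 153.  181. ] [  5.  141.4 181. ]
backtop [-19.2 165.3 184. ] [ 15.7 165.6 184. ] inner edge [-18.2 153.  184. ] [ 15.3 152.9 184. ]
left wall top [-25.8 153.5 184. ] [-20.2 153.5 184. ] [-26.1 123.4 184. ] [-20.  123.4 184. ] right wall inner L [ 15.3 152.9 184. ] [  3.6 141.4 184. ]
150 [(374, [91, 131, 185]), (377, [89, 129, 185]), (380, [86, 119, 152]), (383, [132, 186, 218]), (386, [148, 207, 234]), (389, [143, 202, 231])]
200 [(374, [91, 132, 189]), (377, [86, 123, 169]), (380, [120, 168, 198]), (383, [142, 199, 229]), (386, [139, 196, 227]), (389, [135, 192, 224])]
250 [(374, [62, 76, 94]), (377, [68, 87, 102]), (380, [76, 100, 118]), (383, [130, 183, 214]), (386, [147, 205, 233]), (389, [151, 211, 237])]
290 [(374, [71, 70, 70]), (377, [71, 69, 70]), (380, [69, 68, 69]), (383, [67, 66, 66]), (386, [65, 64, 65]), (389, [60, 60, 62])]
```

Request:
move_arm(
  targets=[
    {"tx":0,"ty":0,"tz":40,"rx":0,"ry":0,"rz":0,"gripper":0},
    {"tx":0,"ty":0,"tz":85,"rx":0,"ry":0,"rz":0,"gripper":0},
    {"tx":0,"ty":0,"tz":130,"rx":0,"ry":0,"rz":0,"gripper":0},
    {"tx":0,"ty":0,"tz":170,"rx":0,"ry":0,"rz":0,"gripper":0},
    {"tx":0,"ty":0,"tz":180,"rx":0,"ry":0,"rz":0,"gripper":0},
    {"tx":0,"ty":0,"tz":180,"rx":0,"ry":0,"rz":0,"gripper":0},
    {"tx":0,"ty":0,"tz":180,"rx":0,"ry":0,"rz":0,"gripper":0},
  ],
)

```text
time: 8.15
tool_pos: [0.5491, -0.0786, 0.3025]
tcp_rot: [0.517, 0.483, -0.516, 0.483]
force: [-0.3, 1.0, -2.5]
grip_width: 0.0229
```

```bash
python3 - <<'E'
from h import *
s=manip.get_state();print(s['tool_pos'],s['joint_vel'].round(2))
snap('wrist','w8'); r=tube('w8'); print(r, np.polyval(r['f'],s['tool_pos'][1]),np.polyval(r['g'],s['tool_pos'][1]))
E
```

```text
[ 0.54906121 -0.07861911  0.30247865] [ 0.02  0.   -0.   -0.   -0.   -0.  ]
{'n': 15334, 'yaw': np.float64(-3.92631073525571), 'pitch': np.float64(0.029723938516822018), 'f': array([0.06863452, 0.55442154]), 'g': array([0.00051878, 0.34153546]), 'ymax': np.float64(0.017339104921184022), 'roll': np.float64(-0.03789413286809381)} 0.5490255559009578 0.3414946718893944
```

View pics/w8.png

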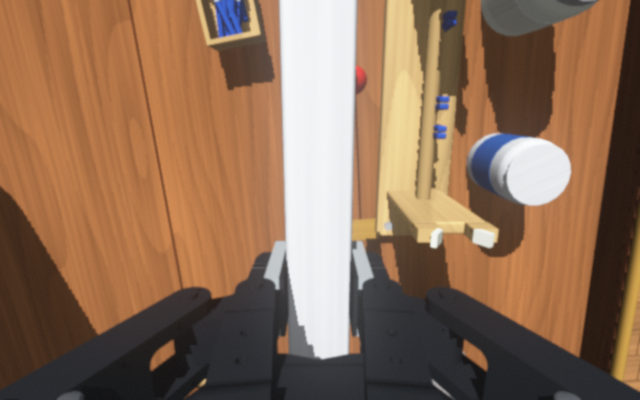

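```bash
python3 - <<'E'
from h import *
im,d,E,k=load('w8'); cv2.imwrite('pics/w8c.png',cv2.resize(im[180:255,375:508],(798,450),interpolation=cv2.INTER_CUBIC))
E
```

```text
(no output)
```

View pics/w8c.png

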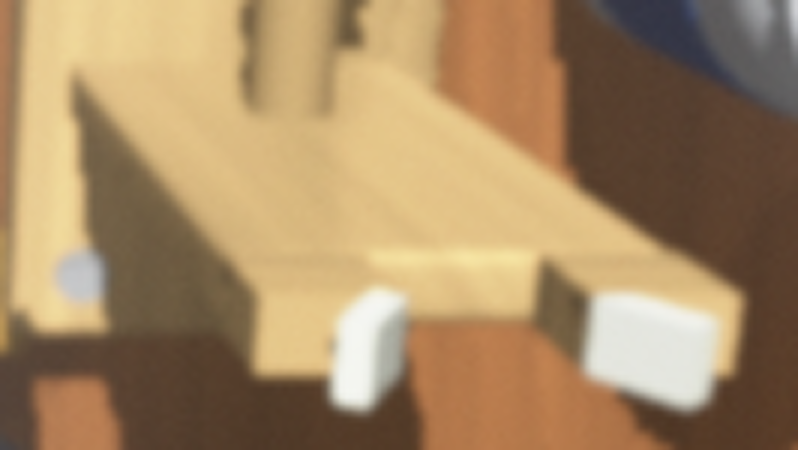

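```bash
cat >> h.py <<'E'
A0=np.radians(-3.9);X0=np.array([np.cos(A0),np.sin(A0)]);Y0=np.array([-np.sin(A0),np.cos(A0)])
C0=np.array([.6767,.0130])
def rk(p): q=p[:2]-C0; return np.round([q@X0*1000,q@Y0*1000,p[2]*1000],1)
def wr(x,y): return C0+x*X0+y*Y0
E
python3 - <<'E'
from h import *
im,d,E,k=load('w8');W=pts(d,E,k)
def px(u,v): return 375+u/6-.4,180+v/6-.4
def q(u,v,z): return rk(ray(E,k,*px(u,v),z))
def dep(u,v): a,b=px(u,v); return rk(W[int(round(b)),int(round(a))])
for n,u,v in [('lh',290,340),('lh2',310,320),('rh',728,330),('wl',360,360),('wr',650,350),('floor',470,285),('floorL',430,290),('base',40,150)]: print(n,dep(u,v))
for z in (.170,.181): print('outer L',q(255,295,z),q(255,377,z),'R',q(743,295,z),q(737,377,z))
print('floor',q(370,250,.148),q(540,250,.148),q(535,320,.148))
for z in (.181,.184): print('white L',q(345,410,z),q(375,410,z),q(405,300,z),q(375,290,z),' R',q(585,365,z),q(590,295,z),q(715,320,z),q(705,410,z))
print('base edge',q(17,60,.018),q(8,250,.018))
E
```

```text
lh [ -29.5 -143.   169.2]
lh2 [ -27.3 -140.   169.9]
rh [  35.  -142.6  167.9]
wl [ -22.7 -142.3  180.8]
wr [  19.5 -142.   176.9]
floor [   4.2 -141.9  148.6]
floorL [  -1.9 -143.1  148. ]
base [ -39.9 -156.8   18.7]
outer L [ -35.4 -136.1  170. ] [ -34.4 -148.7  170. ] R [  35.2 -136.1  170. ] [  36.  -148.7  170. ]
outer L [ -38.6 -132.2  181. ] [ -37.7 -144.4  181. ] R [  29.3 -132.2  181. ] [  30.1 -144.4  181. ]
floor [ -11.6 -136.5  148. ] [  14.7 -136.5  148. ] [  15.1 -147.9  148. ]
white L [ -24.7 -149.4  181. ] [ -20.4 -149.4  181. ] [ -17.7 -132.9  181. ] [ -22.  -131.5  181. ]  R [   8.5 -142.6  181. ] [   8.  -132.2  181. ] [  25.9 -135.9  181. ] [  26.2 -149.4  181. ]
white L [ -25.7 -148.1  184. ] [ -21.5 -148.1  184. ] [ -18.8 -131.9  184. ] [ -23.  -130.4  184. ]  R [   7.1 -141.4  184. ] [   6.6 -131.1  184. ] [  24.3 -134.8  184. ] [  24.6 -148.1  184. ]
base edge [ -45.3 -136.5   18. ] [ -45.4 -179.2   18. ]
```

```bash
python3 - <<'E'
from h import *
p=wr(.0004,-.0795); print(p,rowto([p[0],p[1],.20],X0))
E
```

```text
[ 0.67169186 -0.06634311] (array([102.5, 121.4, -19.9]), array([ 0.08, -0.04,  0.  ]))
```

Request:
move_arm(
  targets=[
    {"tx":0,"ty":40,"tz":-7,"rx":0,"ry":0,"rz":0,"gripper":0},
    {"tx":0,"ty":80,"tz":-14,"rx":0,"ry":0,"rz":0,"gripper":0},
    {"tx":10,"ty":112,"tz":-20,"rx":0,"ry":0,"rz":0,"gripper":0},
    {"tx":40,"ty":121,"tz":-20,"rx":0,"ry":0,"rz":0,"gripper":0},
    {"tx":75,"ty":121,"tz":-20,"rx":0,"ry":0,"rz":0,"gripper":0},
    {"tx":100,"ty":121,"tz":-20,"rx":0,"ry":0,"rz":0,"gripper":0},
    {"tx":103,"ty":121,"tz":-20,"rx":0,"ry":0,"rz":0,"gripper":0},
    {"tx":103,"ty":121,"tz":-20,"rx":0,"ry":0,"rz":0,"gripper":0},
    {"tx":103,"ty":121,"tz":-20,"rx":0,"ry":0,"rz":0,"gripper":0},
  ],
)

```text
time: 9.1
tool_pos: [0.6726, -0.0667, 0.2014]
tcp_rot: [0.517, 0.483, -0.516, 0.484]
force: [1.1, -1.3, -2.8]
grip_width: 0.0232
```

```bash
python3 - <<'E'
from h import *
s=manip.get_state();p=wr(.0004,-.0795); print(s['tool_pos'],rk(s['tool_pos']),rowto([p[0],p[1],.1335],X0),s['force'])
snap('wrist','w9');im,d,p=snap('scene','s9'); cv2.imwrite('pics/s9c.png',cv2.resize(im[140:290,210:360],(600,600),interpolation=cv2.INTER_CUBIC))
im,d,p=snap('top','t9'); cv2.imwrite('pics/t9c.png',cv2.resize(im[110:210,260:440],(792,440),interpolation=cv2.INTER_CUBIC))
E
```

```text
[ 0.67259013 -0.06672287  0.20137893] [  1.3 -79.8 201.4] (array([67.9, -1.1, -0.3]), array([ 0.11,  0.  , -0.15])) [ 1.12164641 -1.28298721 -2.78546575]
```

View pics/w9.png

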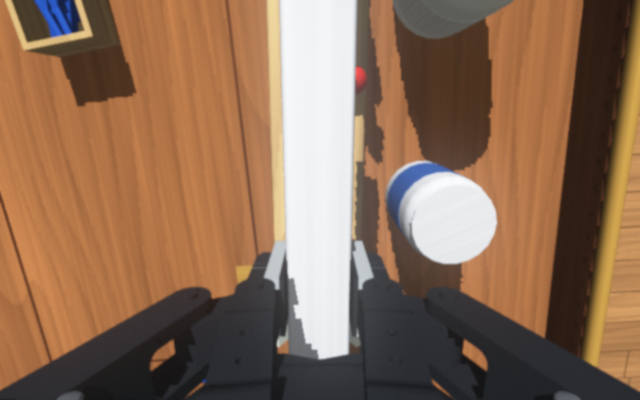

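View pics/s9c.png

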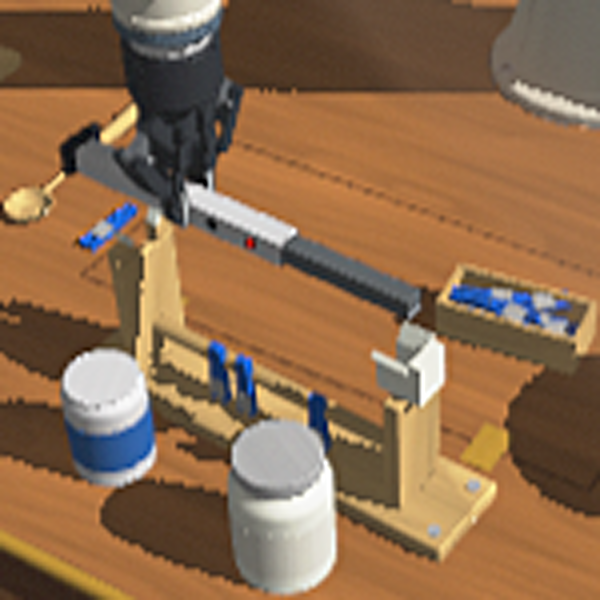

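View pics/t9c.png

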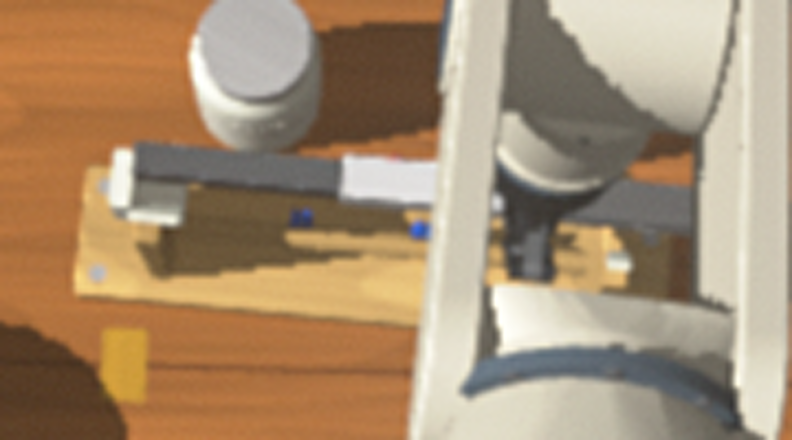

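```bash
python3 - <<'E'
from h import *
im,d,E,k=load('t9')
for v in (145,165,187): print('tip',rk(ray(E,k,260+135/4.4-.4,110+v/4.4-.4,.2374)))
print('mouth',rk(ray(E,k,260+340/4.4-.4,110+177/4.4-.4,.24)))
print('cup outer/inner edge of back top',rk(ray(E,k,260+110/4.4-.4,110+180/4.4-.4,.184)),rk(ray(E,k,260+134/4.4-.4,110+180/4.4-.4,.184)),'mouth',rk(ray(E,k,260+185/4.4-.4,110+205/4.4-.4,.184)))
im,d,E,k=load('w9'); r=tube('w9'); s=[.67259,-.06672]; print(r['yaw'],r['pitch'],np.polyval(r['f'],s[1])-s[0],np.polyval(r['g'],s[1]))
p=ray(E,k,361,79,.228);print('btn',rk(p))
E
```

```text
tip [  6.6 140.  237.4]
tip [ -4.9 138.8 237.4]
tip [-17.5 137.5 237.4]
mouth [ -1.5  22.7 240. ]
cup outer/inner edge of back top [ -2.8 158.7 184. ] [ -1.4 144.5 184. ] mouth [-13.6 112.9 184. ]
-3.8651494524971826 0.26261959704462035 -0.00019018437730589088 0.2399798810658089
btn [ 16.2  -4.  228. ]
```

Request:
move_arm(
  targets=[
    {"tx":10,"ty":-1,"tz":0,"rx":0,"ry":0,"rz":0,"gripper":0},
    {"tx":20,"ty":-1,"tz":0,"rx":0,"ry":0,"rz":0,"gripper":0},
    {"tx":30,"ty":-1,"tz":0,"rx":0,"ry":0,"rz":0,"gripper":0},
    {"tx":40,"ty":-1,"tz":0,"rx":0,"ry":0,"rz":0,"gripper":0},
    {"tx":45,"ty":-1,"tz":0,"rx":0,"ry":0,"rz":0,"gripper":0},
    {"tx":45,"ty":-1,"tz":0,"rx":0,"ry":0,"rz":0,"gripper":0},
  ],
)

```text
time: 9.85
tool_pos: [0.6703, -0.0672, 0.1533]
tcp_rot: [-0.516, -0.483, 0.517, -0.483]
force: [1.2, -0.1, -3.6]
grip_width: 0.0228
```

```bash
python3 - <<'E'
from h import *
s=manip.get_state();p=wr(.0004,-.0795); print(s['tool_pos'],rk(s['tool_pos']),rowto([p[0],p[1],.1335],X0),s['force'],s['moment'])
im,d,p=snap('scene','s10'); cv2.imwrite('pics/s10c.png',cv2.resize(im[140:290,210:360],(600,600),interpolation=cv2.INTER_CUBIC))
E
```

```text
[ 0.67026135 -0.06724543  0.15333243] [ -1.  -80.5 153.3] (array([19.8,  1.4, -1. ]), array([ 0.06, -0.  ,  0.06])) [ 1.15506561 -0.1417706  -3.60635157] [-0.08825361 -0.03043081  0.04480418]
```

View pics/s10c.png

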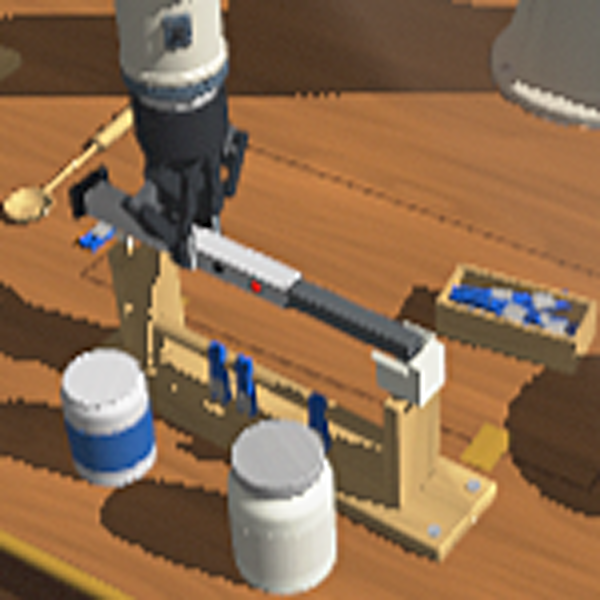

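Request:
move_arm(
  targets=[
    {"tx":5,"ty":1,"tz":0,"rx":0,"ry":0,"rz":0,"gripper":0},
    {"tx":10,"ty":1,"tz":0,"rx":0,"ry":0,"rz":0,"gripper":0},
    {"tx":14,"ty":1,"tz":0,"rx":0,"ry":0,"rz":0,"gripper":0},
    {"tx":17,"ty":1,"tz":0,"rx":0,"ry":0,"rz":0,"gripper":0},
    {"tx":19,"ty":1,"tz":0,"rx":0,"ry":0,"rz":0,"gripper":0},
    {"tx":19,"ty":1,"tz":0,"rx":0,"ry":0,"rz":0,"gripper":0},
  ],
)

```text
time: 10.5
tool_pos: [0.6712, -0.0673, 0.1351]
tcp_rot: [-0.516, -0.483, 0.517, -0.483]
force: [-0.9, -1.4, -2.8]
grip_width: 0.0226
```

```bash
python3 - <<'E'
from h import *
s=manip.get_state(); print(s['tool_pos'],rk(s['tool_pos']),s['force'],s['moment'])
im,d,p=snap('scene','s11'); cv2.imwrite('pics/s11c.png',cv2.resize(im[140:290,210:360],(600,600),interpolation=cv2.INTER_CUBIC))
snap('wrist','w11'); r=tube('w11'); print(r['yaw'],r['pitch'],r['g'])
E
```

```text
[ 0.67124361 -0.06729373  0.13510264] [  0.  -80.5 135.1] [-0.89076129 -1.40896994 -2.82835016] [-0.05522202  0.05494535  0.01469919]
-3.957262057608815 0.14228139667287715 [0.00248328 0.17430287]
```

View pics/s11c.png

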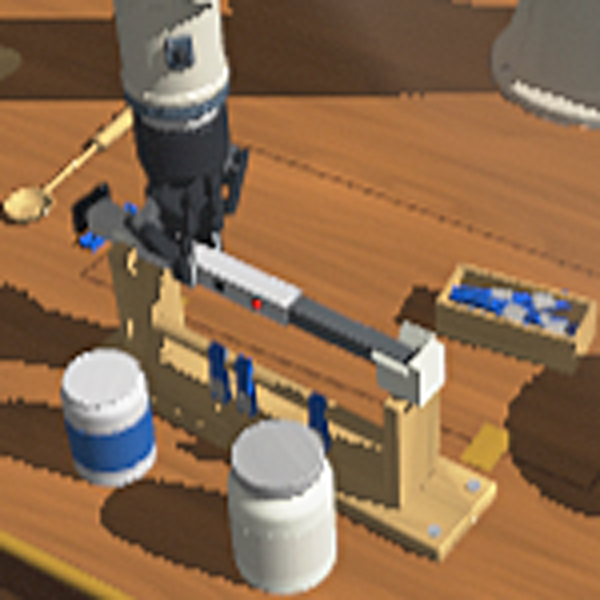

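Request:
move_arm(
  targets=[
    {"tx":1,"ty":0,"tz":0,"rx":0,"ry":0,"rz":0,"gripper":0},
    {"tx":2,"ty":0,"tz":0,"rx":0,"ry":0,"rz":0,"gripper":0},
    {"tx":2,"ty":0,"tz":0,"rx":0,"ry":0,"rz":0,"gripper":0},
    {"tx":2,"ty":0,"tz":0,"rx":0,"ry":0,"rz":0,"gripper":0},
  ],
)

```text
time: 11.0
tool_pos: [0.6717, -0.0673, 0.1339]
tcp_rot: [0.517, 0.483, -0.516, 0.483]
force: [-1.6, 0.2, 2.3]
grip_width: 0.0227
```

Request:
move_arm(
  targets=[
    {"tx":2,"ty":0,"tz":0,"rx":0,"ry":0,"rz":0,"gripper":30},
    {"tx":2,"ty":0,"tz":0,"rx":0,"ry":0,"rz":0,"gripper":40},
    {"tx":2,"ty":0,"tz":0,"rx":0,"ry":0,"rz":0,"gripper":50},
    {"tx":2,"ty":0,"tz":0,"rx":0,"ry":0,"rz":0,"gripper":50},
    {"tx":2,"ty":0,"tz":0,"rx":0,"ry":0,"rz":0,"gripper":50},
    {"tx":-20,"ty":0,"tz":0,"rx":0,"ry":0,"rz":0,"gripper":50},
    {"tx":-50,"ty":0,"tz":0,"rx":0,"ry":0,"rz":0,"gripper":50},
    {"tx":-90,"ty":0,"tz":0,"rx":0,"ry":0,"rz":0,"gripper":50},
    {"tx":-90,"ty":0,"tz":0,"rx":0,"ry":0,"rz":0,"gripper":50},
    {"tx":-90,"ty":0,"tz":0,"rx":0,"ry":0,"rz":0,"gripper":50},
  ],
)

```text
time: 12.0
tool_pos: [0.6721, -0.0674, 0.2246]
tcp_rot: [0.517, 0.482, -0.516, 0.484]
force: [-0.2, -0.2, 0.0]
grip_width: 0.0504
```

```bash
python3 - <<'E'
from h import *
s=manip.get_state(); print(s['tool_pos'],rk(s['tool_pos']),s['force'],s['grip_width'])
im,d,p=snap('scene','s12'); cv2.imwrite('pics/s12c.png',cv2.resize(im[140:290,210:360],(600,600),interpolation=cv2.INTER_CUBIC))
snap('wrist','w12')
E
```

```text
[ 0.67205577 -0.06737258  0.2246171 ] [  0.8 -80.5 224.6] [-0.24559978 -0.19695867  0.03198043] 0.0503907241073746
```

View pics/s12c.png

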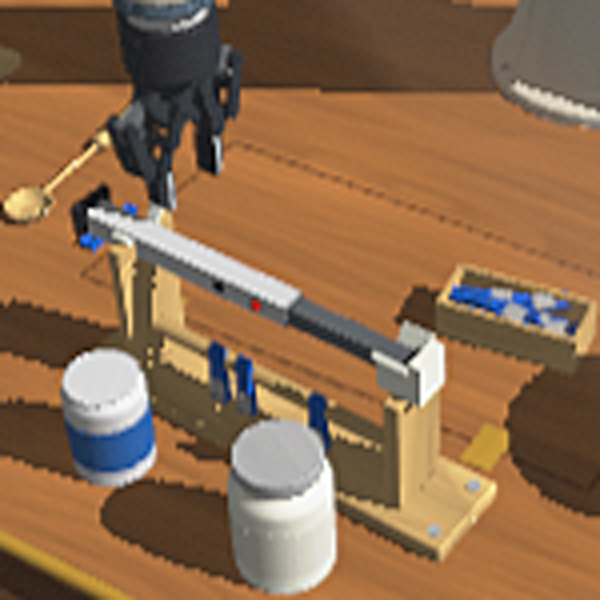

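View pics/w12.png

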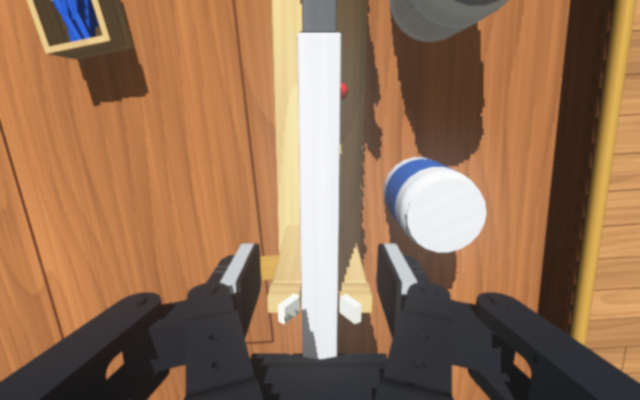

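```bash
python3 - <<'E'
from h import *
im,d,E,k=load('w12')
m=((im[...,2].astype(int)-np.maximum(im[...,0],im[...,1]))>70).astype(np.uint8); m[:60]=0;m[120:]=0;m[:,:330]=0;m[:,360:]=0
ys,xs=np.where(m); print(len(xs),xs.mean(),ys.mean()); b=ray(E,k,xs.mean(),ys.mean(),.160); print('btn',rk(b))
print('mouth',rk(ray(E,k,319,32.5,.172)))
r=tube('w12',u0=300,u1=341,v0=36,v1=230); print(r['yaw'],r['pitch'],rk(np.array([np.polyval(r['f'],0),0,np.polyval(r['g'],0)])))
print(rk(pts(d,E,k)[20,430]))
s=manip.get_state()
for y in (0,-.004): 
    p=wr(.0004,y); print(rowto([p[0],p[1],.1335],X0))
E
```

```text
59 343.3050847457627 88.27118644067797
btn [ 14.8  -3.5 160. ]
mouth [  0.3  24.8 172. ]
-4.199675875730752 0.7052230868943833 [  0.7 -13.  172.9]
[88.9 52.7 71.4]
(array([ 88.9,   1.1, -80.5]), array([ 0.06, -0.  ,  0.09]))
(array([ 88.9,   1.1, -76.5]), array([ 0.06, -0.  ,  0.09]))
```

Request:
move_arm(
  targets=[
    {"tx":0,"ty":0,"tz":-30,"rx":0,"ry":0,"rz":0,"gripper":55},
    {"tx":0,"ty":0,"tz":-60,"rx":0,"ry":0,"rz":0,"gripper":55},
    {"tx":0,"ty":0,"tz":-76,"rx":0,"ry":0,"rz":0,"gripper":55},
    {"tx":15,"ty":0,"tz":-76,"rx":0,"ry":0,"rz":0,"gripper":55},
    {"tx":30,"ty":0,"tz":-76,"rx":0,"ry":0,"rz":0,"gripper":55},
    {"tx":30,"ty":0,"tz":-76,"rx":0,"ry":0,"rz":0,"gripper":55},
    {"tx":30,"ty":0,"tz":-76,"rx":0,"ry":0,"rz":0,"gripper":55},
  ],
)

```text
time: 12.8
tool_pos: [0.6759, 0.0075, 0.1922]
tcp_rot: [-0.516, -0.483, 0.517, -0.482]
force: [0.6, 0.0, -0.8]
grip_width: 0.0549
```

```bash
python3 - <<'E'
from h import *
s=manip.get_state(); print(s['tool_pos'],rk(s['tool_pos']),s['force'],s['grip_width'])
p=wr(.0004,-.0043); print(rowto([p[0],p[1],.124],X0))
snap('wrist','w13')
im,d,E,k=load('w13')
r=tube('w13',u0=298,u1=345,v0=36,v1=230); print(r['yaw'],r['pitch'],rk(np.array([np.polyval(r['f'],.008),.008,np.polyval(r['g'],.008)])))
E
```

```text
[0.67588119 0.00748369 0.19223829] [ -0.4  -5.6 192.2] [ 0.58482048  0.01053534 -0.77294042] 0.05491468499385278
(array([68.2,  1. , -1.3]), array([0.01, 0.02, 0.12]))
-4.296830969888547 -0.4945452698603611 [  0.3  -5.  173. ]
```

View pics/w13.png

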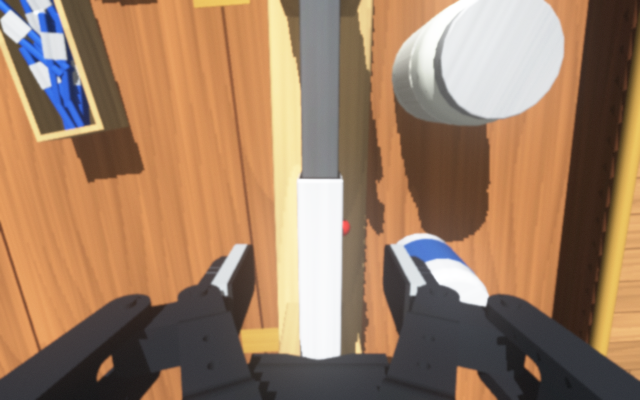

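```bash
python3 - <<'E'
from h import *
im,d,E,k=load('w13')
m=((im[...,2].astype(int)-np.maximum(im[...,0],im[...,1]))>90).astype(np.uint8); m[:200]=0;m[250:]=0;m[:,:338]=0;m[:,355:]=0
ys,xs=np.where(m); print(len(xs),xs.mean(),ys.mean()); print('btn',rk(ray(E,k,xs.mean(),ys.mean(),.160)),'mouth',rk(ray(E,k,320,177,.172)))
E
```

```text
63 345.42857142857144 226.22222222222223
btn [ 14.9  -4.7 160. ] mouth [  0.4  26.  172. ]
```

Request:
move_arm(
  targets=[
    {"tx":25,"ty":1,"tz":-1,"rx":0,"ry":0,"rz":0,"gripper":55},
    {"tx":50,"ty":1,"tz":-1,"rx":0,"ry":0,"rz":0,"gripper":55},
    {"tx":64,"ty":1,"tz":-1,"rx":0,"ry":0,"rz":0,"gripper":55},
    {"tx":68,"ty":1,"tz":-1,"rx":0,"ry":0,"rz":0,"gripper":50},
    {"tx":68,"ty":1,"tz":-1,"rx":0,"ry":0,"rz":0,"gripper":40},
    {"tx":68,"ty":1,"tz":-1,"rx":0,"ry":0,"rz":0,"gripper":40},
  ],
)

```text
time: 13.45
tool_pos: [0.6784, 0.0093, 0.1267]
tcp_rot: [0.517, 0.483, -0.516, 0.483]
force: [0.6, -0.2, 0.1]
grip_width: 0.0402
```

```bash
python3 - <<'E'
from h import *
s=manip.get_state(); print(s['tool_pos'],rk(s['tool_pos']),s['force'],s['grip_width'])
im,d,p=snap('scene','s14'); cv2.imwrite('pics/s14c.png',cv2.resize(im[140:290,210:360],(600,600),interpolation=cv2.INTER_CUBIC))
E
```

```text
[0.67843189 0.00931167 0.12669072] [  2.   -3.6 126.7] [ 0.57068366 -0.19379163  0.10909646] 0.040165123447265125
```

View pics/s14c.png

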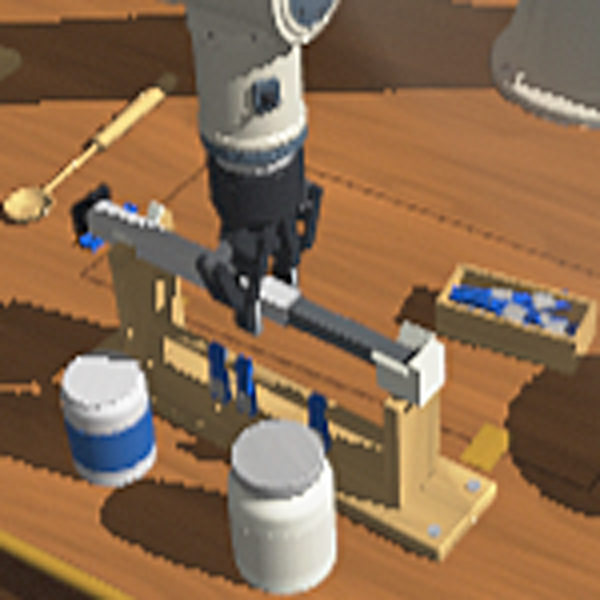

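Request:
move_arm(
  targets=[
    {"tx":2,"ty":-1,"tz":0,"rx":0,"ry":0,"rz":0,"gripper":35},
    {"tx":2,"ty":-1,"tz":0,"rx":0,"ry":0,"rz":0,"gripper":20},
    {"tx":2,"ty":-1,"tz":0,"rx":0,"ry":0,"rz":0,"gripper":0},
    {"tx":2,"ty":-1,"tz":0,"rx":0,"ry":0,"rz":0,"gripper":0},
    {"tx":2,"ty":-1,"tz":0,"rx":0,"ry":0,"rz":0,"gripper":0},
    {"tx":2,"ty":-1,"tz":0,"rx":0,"ry":0,"rz":0,"gripper":0},
  ],
)

```text
time: 14.1
tool_pos: [0.6771, 0.0096, 0.1244]
tcp_rot: [0.517, 0.483, -0.516, 0.483]
force: [0.2, 0.1, 6.2]
grip_width: 0.0234
```

Request:
move_arm(
  targets=[
    {"tx":0,"ty":0,"tz":-2,"rx":0,"ry":0,"rz":0,"gripper":0},
    {"tx":0,"ty":0,"tz":-4,"rx":0,"ry":0,"rz":0,"gripper":0},
    {"tx":0,"ty":0,"tz":-6,"rx":0,"ry":0,"rz":0,"gripper":0},
    {"tx":0,"ty":0,"tz":-8,"rx":0,"ry":0,"rz":0,"gripper":0},
    {"tx":0,"ty":0,"tz":-10,"rx":0,"ry":0,"rz":0,"gripper":0},
  ],
)

```text
time: 14.6
tool_pos: [0.6779, 0.0177, 0.1244]
tcp_rot: [-0.516, -0.482, 0.517, -0.484]
force: [-0.8, -11.1, 5.3]
grip_width: 0.0233
```

```bash
python3 - <<'E'
from h import *
s=manip.get_state(); print(s['tool_pos'],rk(s['tool_pos']),s['force'],s['moment'],s['grip_width'])
snap('wrist','w15')
im,d,p=snap('scene','s15'); cv2.imwrite('pics/s15c.png',cv2.resize(im[140:290,210:360],(600,600),interpolation=cv2.INTER_CUBIC))
E
```

```text
[0.67785424 0.01773384 0.12441405] [  0.8   4.8 124.4] [ -0.79033704 -11.12324941   5.30702809] [-1.5099421   0.10428605 -0.0484324 ] 0.023306385446883553
```

View pics/w15.png

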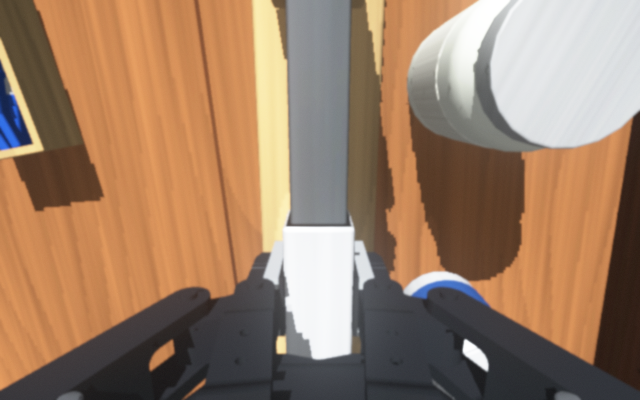

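View pics/s15c.png

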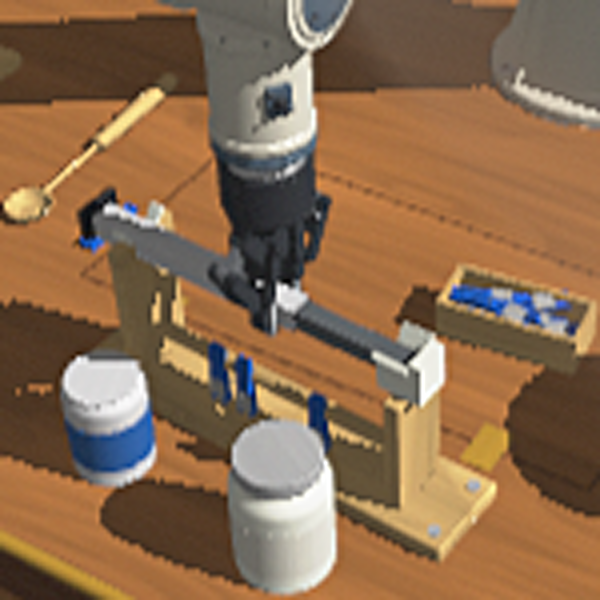

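Request:
move_arm(
  targets=[
    {"tx":0,"ty":0,"tz":-1,"rx":0,"ry":0,"rz":0,"gripper":0},
    {"tx":0,"ty":0,"tz":-3,"rx":0,"ry":0,"rz":0,"gripper":0},
    {"tx":0,"ty":0,"tz":-5,"rx":0,"ry":0,"rz":0,"gripper":0},
    {"tx":0,"ty":0,"tz":-5,"rx":0,"ry":0,"rz":0,"gripper":0},
  ],
)

```text
time: 15.1
tool_pos: [0.6782, 0.0234, 0.1244]
tcp_rot: [0.517, 0.482, -0.516, 0.484]
force: [0.1, -3.2, 6.1]
grip_width: 0.0238
```

```bash
python3 - <<'E'
from h import *
s=manip.get_state(); print(s['tool_pos'],rk(s['tool_pos']),s['force'],s['moment'],s['grip_width'])
snap('wrist','w16')
for f in ('w15','w16'):
    im,d,E,k=load(f)
    col=im[195:245,305:335].mean((1,2)); v=195+np.argmax(np.diff(col))+.5; print(f,v,rk(ray(E,k,319,v,.172)), rk(ray(E,k,319,233.,.172)))
E
```

```text
[0.67822618 0.02339702 0.1244056 ] [  0.8  10.5 124.4] [ 0.11052344 -3.24005119  6.1332055 ] [-0.48566838  0.04654216 -0.0127179 ] 0.023805479033779244
w15 226.5 [  1.   33.3 172. ] [  1.  31. 172.]
w16 225.5 [  1.   39.2 172. ] [  1.   36.6 172. ]
```

Request:
move_arm(
  targets=[
    {"tx":0,"ty":0,"tz":-4,"rx":0,"ry":0,"rz":0,"gripper":0},
    {"tx":0,"ty":0,"tz":-8,"rx":0,"ry":0,"rz":0,"gripper":0},
    {"tx":0,"ty":0,"tz":-12,"rx":0,"ry":0,"rz":0,"gripper":0},
    {"tx":0,"ty":0,"tz":-16,"rx":0,"ry":0,"rz":0,"gripper":0},
    {"tx":0,"ty":0,"tz":-20,"rx":0,"ry":0,"rz":0,"gripper":0},
    {"tx":0,"ty":0,"tz":-24,"rx":0,"ry":0,"rz":0,"gripper":0},
    {"tx":0,"ty":0,"tz":-26,"rx":0,"ry":0,"rz":0,"gripper":0},
    {"tx":0,"ty":0,"tz":-26,"rx":0,"ry":0,"rz":0,"gripper":0},
  ],
)

```text
time: 15.95
tool_pos: [0.68, 0.0501, 0.1244]
tcp_rot: [0.517, 0.482, -0.516, 0.483]
force: [-0.0, -0.1, 5.5]
grip_width: 0.0233
```

```bash
python3 - <<'E'
from h import *
s=manip.get_state(); print(s['tool_pos'],rk(s['tool_pos']),s['force'],s['moment'],s['grip_width'])
snap('wrist','w17')
for f in ('w17',):
    im,d,E,k=load(f)
    col=im[195:245,305:335].mean((1,2)); v=195+np.argmax(np.diff(col))+.5; print(f,v,rk(ray(E,k,319,v,.172)))
im,d,p=snap('scene','s17'); cv2.imwrite('pics/s17c.png',cv2.resize(im[140:290,210:360],(600,600),interpolation=cv2.INTER_CUBIC))
E
```

```text
[0.68000877 0.05009162 0.12440767] [  0.8  37.2 124.4] [-0.04357861 -0.09879162  5.47016661] [-0.13056509  0.01466178 -0.04678106] 0.023294273571405445
w17 225.5 [  1.   65.9 172. ]
```

View pics/s17c.png

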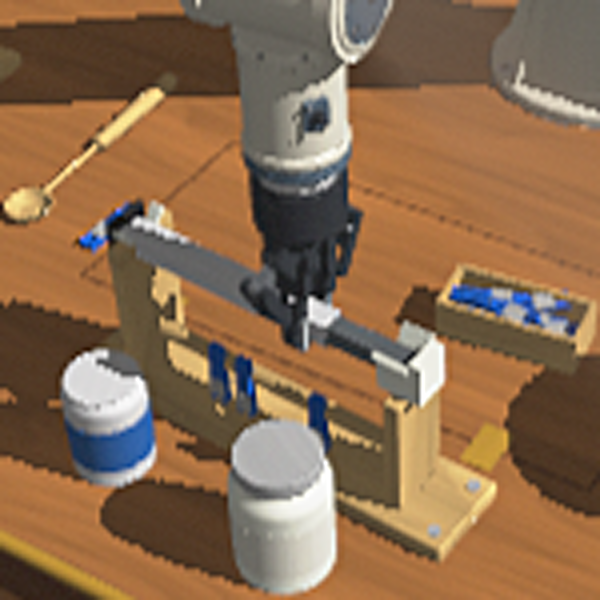

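Request:
move_arm(
  targets=[
    {"tx":0,"ty":0,"tz":-1,"rx":0,"ry":0,"rz":0,"gripper":0},
    {"tx":0,"ty":0,"tz":-2,"rx":0,"ry":0,"rz":0,"gripper":0},
    {"tx":0,"ty":0,"tz":-3,"rx":0,"ry":0,"rz":0,"gripper":0},
    {"tx":0,"ty":0,"tz":-3,"rx":0,"ry":0,"rz":0,"gripper":0},
  ],
)

```text
time: 16.45
tool_pos: [0.6802, 0.0534, 0.1243]
tcp_rot: [0.517, 0.483, -0.516, 0.483]
force: [0.5, 0.0, 5.8]
grip_width: 0.0232
```

```bash
python3 - <<'E'
from h import *
s=manip.get_state(); print(s['tool_pos'],rk(s['tool_pos']),s['force'],s['moment'],s['grip_width'])
im,d,p=snap('scene','s18'); cv2.imwrite('pics/s18c.png',cv2.resize(im[170:240,220:330],(880,560),interpolation=cv2.INTER_CUBIC)[:,:800])
E
```

```text
[0.68016808 0.05340963 0.12433756] [  0.7  40.6 124.3] [0.46890671 0.01204991 5.83597211] [-0.04851758  0.13279181  0.02953906] 0.023159467186582246
```

View pics/s18c.png

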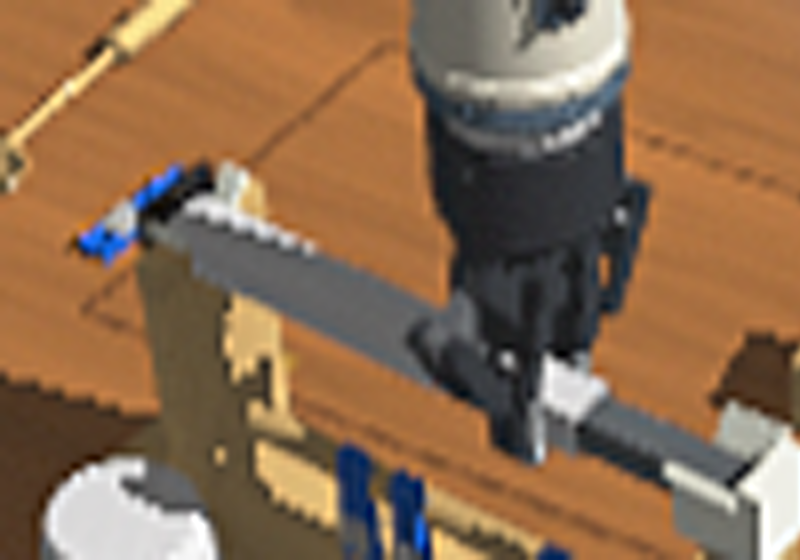

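Request:
move_arm(
  targets=[
    {"tx":0,"ty":0,"tz":-0.5,"rx":0,"ry":0,"rz":0,"gripper":0},
    {"tx":0,"ty":0,"tz":-1,"rx":0,"ry":0,"rz":0,"gripper":0},
    {"tx":0,"ty":0,"tz":-1,"rx":0,"ry":0,"rz":0,"gripper":0},
  ],
)

```text
time: 16.8
tool_pos: [0.6802, 0.0538, 0.1244]
tcp_rot: [0.517, 0.482, -0.516, 0.484]
force: [0.1, -2.5, 6.3]
grip_width: 0.0228
```

```bash
python3 - <<'E'
from h import *
s=manip.get_state(); print(s['tool_pos'],rk(s['tool_pos']),s['force'],s['moment'],s['grip_width'])
snap('wrist','w19'); im,d,E,k=load('w19')
col=im[195:245,305:335].mean((1,2)); v=195+np.argmax(np.diff(col))+.5; print(v,rk(ray(E,k,319,v,.172)))
E
```

```text
[0.68019723 0.05382342 0.12438673] [  0.7  41.  124.4] [ 0.12576298 -2.50362172  6.28784248] [-0.36476589  0.00888331  0.04798201] 0.022837916715936324
225.5 [  0.9  69.7 172. ]
```

View pics/w19.png

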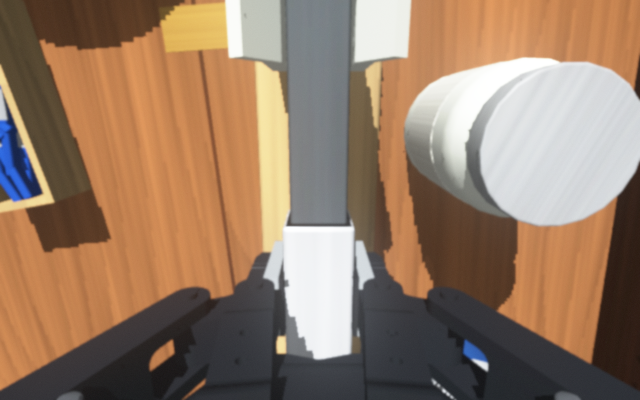

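Request:
move_arm(
  targets=[
    {"tx":0,"ty":0,"tz":-0.5,"rx":0,"ry":0,"rz":0,"gripper":0},
    {"tx":0,"ty":0,"tz":-1,"rx":0,"ry":0,"rz":0,"gripper":0},
    {"tx":0,"ty":0,"tz":-1,"rx":0,"ry":0,"rz":0,"gripper":0},
  ],
)

```text
time: 17.15
tool_pos: [0.6802, 0.0545, 0.1243]
tcp_rot: [0.516, 0.482, -0.516, 0.484]
force: [-1.1, -3.9, 6.2]
grip_width: 0.0237
```

```bash
python3 - <<'E'
from h import *
s=manip.get_state(); print(s['tool_pos'],rk(s['tool_pos']),s['force'],s['moment'],s['grip_width'])
E
```

```text
[0.68021347 0.05451126 0.12433338] [  0.7  41.7 124.3] [-1.06881351 -3.9079739   6.24190433] [-0.59976967  0.08185251 -0.04809255] 0.02374569801623091
```

Request:
move_arm(
  targets=[
    {"tx":0,"ty":0,"tz":-0.5,"rx":0,"ry":0,"rz":0,"gripper":0},
    {"tx":0,"ty":0,"tz":-1,"rx":0,"ry":0,"rz":0,"gripper":0},
    {"tx":0,"ty":0,"tz":-1,"rx":0,"ry":0,"rz":0,"gripper":0},
  ],
)

```text
time: 17.45
tool_pos: [0.6803, 0.0555, 0.1243]
tcp_rot: [0.516, 0.482, -0.516, 0.484]
force: [-1.0, -4.4, 5.4]
grip_width: 0.0233
```

```bash
python3 - <<'E'
from h import *
s=manip.get_state(); print(s['tool_pos'],rk(s['tool_pos']),s['force'],s['moment'],s['grip_width'])
snap('wrist','w20'); im,d,E,k=load('w20')
col=im[195:245,305:335].mean((1,2)); v=195+np.argmax(np.diff(col))+.5; print(v,rk(ray(E,k,319,v,.172)))
im,d,p=snap('scene','s20'); cv2.imwrite('pics/s20c.png',cv2.resize(im[170:240,220:330],(880,560),interpolation=cv2.INTER_CUBIC)[:,:800])
E
```

```text
[0.68025443 0.05548772 0.12432055] [  0.7  42.6 124.3] [-1.01753015 -4.41767478  5.41892518] [-0.59663771  0.00597785  0.04528373] 0.023306126451280513
225.5 [  0.9  71.4 172. ]
```

View pics/s20c.png

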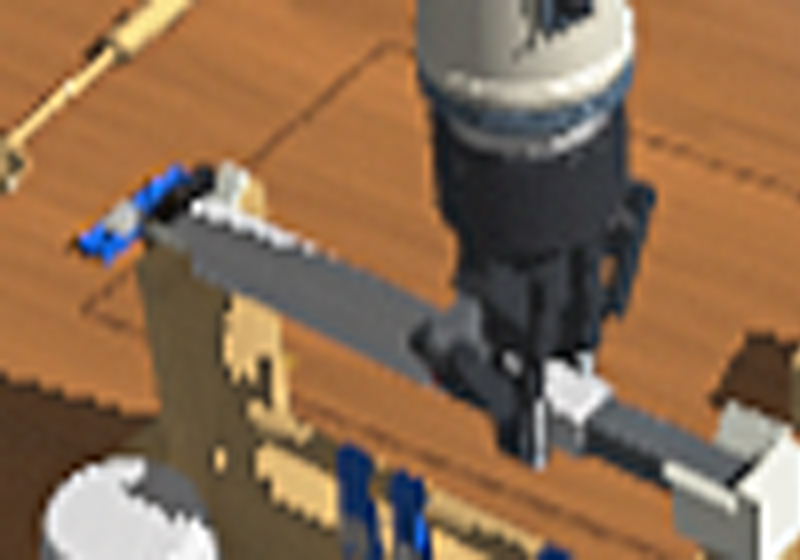

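```bash
python3 - <<'E'
from h import *
for f in ('s18','s20'):
    im=load(f)[0].astype(int)
    m=(im[...,2]-np.maximum(im[...,0],im[...,1])>50); m[:200]=0;m[230:]=0;m[:,:255]=0;m[:,290:]=0
    ys,xs=np.where(m&(im[...,1]<60)); print(f,list(zip(xs,ys))[:8]); 
im,d,E,k=load('s20')
def rp(u,v):
    dr=E[:3,:3]@np.array([(u-k[2])/k[0],(v-k[3])/k[1],1.]);o=E[:3,3]
    n=np.array([X0[0],X0[1],0]);c=np.array([*wr(.0145,0),0]);t=n@(c-o)/(n@dr);return rk(o+t*dr)
print(rp(273.5,217.2))
E
```

```text
s18 []
s20 []
[ 14.5  -4.1 157.3]
```

Request:
move_arm(
  targets=[
    {"tx":0,"ty":0,"tz":-0.5,"rx":0,"ry":0,"rz":0,"gripper":0},
    {"tx":0,"ty":0,"tz":-1,"rx":0,"ry":0,"rz":0,"gripper":0},
    {"tx":0,"ty":0,"tz":-1,"rx":0,"ry":0,"rz":0,"gripper":0},
  ],
)

```text
time: 17.85
tool_pos: [0.6804, 0.0559, 0.1244]
tcp_rot: [-0.516, -0.482, 0.517, -0.484]
force: [-1.3, -7.0, 5.9]
grip_width: 0.0233
```

Request:
move_arm(
  targets=[
    {"tx":0,"ty":0,"tz":-1,"rx":0,"ry":0,"rz":0,"gripper":30},
    {"tx":0,"ty":0,"tz":-1,"rx":0,"ry":0,"rz":0,"gripper":40},
    {"tx":0,"ty":0,"tz":-1,"rx":0,"ry":0,"rz":0,"gripper":50},
    {"tx":0,"ty":0,"tz":-1,"rx":0,"ry":0,"rz":0,"gripper":50},
    {"tx":0,"ty":0,"tz":-1,"rx":0,"ry":0,"rz":0,"gripper":50},
    {"tx":-20,"ty":0,"tz":0,"rx":0,"ry":0,"rz":0,"gripper":50},
    {"tx":-50,"ty":0,"tz":0,"rx":0,"ry":0,"rz":0,"gripper":50},
    {"tx":-90,"ty":0,"tz":0,"rx":0,"ry":0,"rz":0,"gripper":50},
    {"tx":-90,"ty":0,"tz":0,"rx":0,"ry":0,"rz":0,"gripper":50},
    {"tx":-90,"ty":0,"tz":0,"rx":0,"ry":0,"rz":0,"gripper":50},
  ],
)

```text
time: 18.85
tool_pos: [0.6804, 0.0575, 0.2145]
tcp_rot: [0.517, 0.483, -0.516, 0.483]
force: [0.4, -0.3, -0.2]
grip_width: 0.0504
```

```bash
python3 - <<'E'
from h import *
s=manip.get_state(); print(s['tool_pos'],rk(s['tool_pos']),s['force'],s['grip_width'])
im,d,p=snap('scene','s21'); cv2.imwrite('pics/s21c.png',cv2.resize(im[170:240,220:330],(880,560),interpolation=cv2.INTER_CUBIC)[:,:800])
snap('wrist','w21')
E
```

```text
[0.68037546 0.05753957 0.21454604] [  0.6  44.7 214.5] [ 0.40533691 -0.30957621 -0.23419158] 0.05044150061806725
```

View pics/s21c.png

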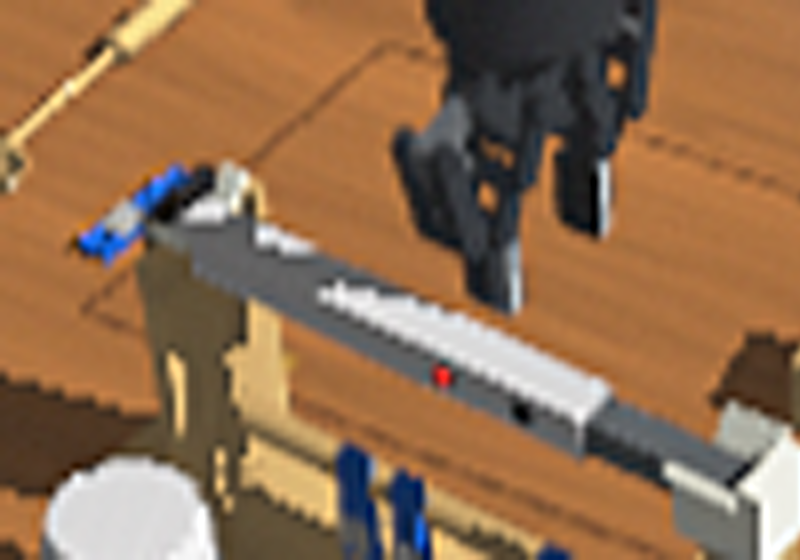

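View pics/w21.png

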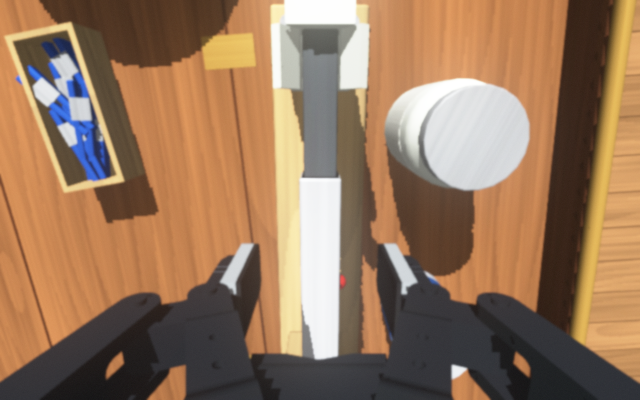

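Request:
move_arm(
  targets=[
    {"tx":-40,"ty":0,"tz":20,"rx":0,"ry":0,"rz":0,"gripper":50},
    {"tx":-40,"ty":0,"tz":60,"rx":0,"ry":0,"rz":0,"gripper":50},
    {"tx":-40,"ty":0,"tz":105,"rx":0,"ry":0,"rz":0,"gripper":50},
    {"tx":-40,"ty":0,"tz":150,"rx":0,"ry":0,"rz":0,"gripper":50},
    {"tx":-40,"ty":0,"tz":195,"rx":0,"ry":0,"rz":0,"gripper":50},
    {"tx":-40,"ty":0,"tz":215,"rx":0,"ry":0,"rz":0,"gripper":50},
    {"tx":-40,"ty":0,"tz":220,"rx":0,"ry":0,"rz":0,"gripper":50},
    {"tx":-40,"ty":0,"tz":220,"rx":0,"ry":0,"rz":0,"gripper":50},
  ],
)

```text
time: 19.75
tool_pos: [0.6647, -0.1621, 0.2524]
tcp_rot: [-0.517, -0.483, 0.517, -0.482]
force: [0.0, 0.5, 0.2]
grip_width: 0.0499
```

```bash
python3 - <<'E'
from h import *
im,d,p=snap('wrist','w22'); cv2.imwrite('pics/w22c.png',cv2.resize(im[0:260,220:420],(600,780))[:600])
im,d,p=snap('top','t22'); cv2.imwrite('pics/t22c.png',cv2.resize(im[110:210,260:440],(792,440),interpolation=cv2.INTER_CUBIC))
im,d,E,k=load('w21')
m=((im[...,2].astype(int)-np.maximum(im[...,0],im[...,1]))>80); m[:260]=0;m[300:]=0;m[:,:330]=0;m[:,360:]=0
ys,xs=np.where(m); print(len(xs),xs.min(),xs.max(),[rk(ray(E,k,u,ys.mean(),.160)).tolist() for u in (xs.min()-.5,xs.mean(),xs.max()+.5)])
print('mouth',rk(ray(E,k,320,177,.172)),'cup inner',rk(ray(E,k,320,27,.1695)))
E
```

```text
52 340 345 [[13.7, 0.7, 160.0], [15.5, 0.7, 160.0], [17.7, 0.7, 160.0]]
mouth [  0.8  72.  172. ] cup inner [  0.6 151.  169.5]
```

View pics/w22c.png

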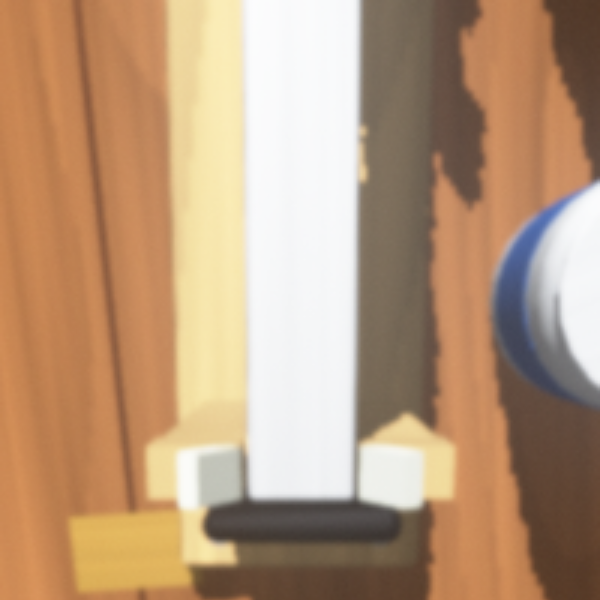

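View pics/t22c.png

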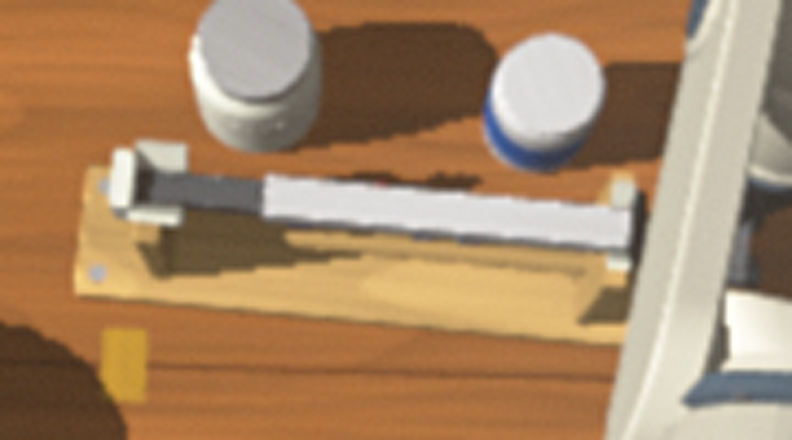

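```bash
python3 - <<'E'
from h import *
print(manip.get_state()['joint_vel'].round(3)); print(manip.sign_off())
E
```

```text
[ 0.01  -0.005 -0.002 -0.003  0.001 -0.003]
the job is handed in; nothing more can be done
None
```

I hung the rod across both brackets and let go of it. I then took it again at the red button, squeezed the button flush and slid the thick tube in until the button popped out in the next hole. I let go and handed it in at about 20 s.

**Last checks:**
- **Button:** it stands about 5 mm proud in the second hole, at rack y ≈ +1 mm. The first hole shows empty and dark beside it.
- **Rod:** it lies in both slots. The mouth of the thick tube measured 72 mm along the rack, about 2 mm past the 70 mm I expected.
- **End cap:** the picture from above shows it close up against the open bracket. I did not measure the gap.
- **Thin end:** I saw it deep in the cup at the closed back, but did not measure the gap there either.
- **Robot and other things:** the gripper was clear of everything. I moved none of the other things and saw none shifted near the rack, but I did not check each one at the end.

**Disagreements:**
- **Fingertip position:** the fingertips measured about 19 mm behind the reported TCP instead of 17 mm ahead. My first grasp therefore closed on air just above the rod, moving nothing. I used the measured offset from then on.
- **Top camera:** it read points on the rack and rod about 3 to 7 mm off along the rack compared with the wrist camera. I relied on the wrist camera.

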